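# Open a clean-air workstation and slide the tip box in

### The arm

A 7-joint arm with a two-finger parallel gripper is mounted at the origin on a cart in front of the work surface, level with it; the furniture and walls round the work are solid. World frame = base frame: x ahead of the robot, y to its left, z up, the work surface at z = 0. Lengths are in mm, angles in rad, forces in N, time in s.
With the tool pointing down it reaches from about 400 to 875 mm from the base axis. Payload 4.4 kg.
Tool frame: the origin (TCP) lies on the centre line of the jaws, within the pads' length; the fingertips stand 14 mm ahead of it and the grasp point (between the pads) lies 5 mm behind it; z points along the fingers, x is the direction in which the jaws open and shut, and the axes are right-handed (so a half turn about z gives the same grasp; the last joint's range is limited). The gripper opens to 85 mm and grips with 20 to 120 N. Pads are 22 mm wide; open, the fingers measure 114 mm over their backs; the gripper's body (76 mm by 85 mm) begins 54 mm behind the grasp point. The pads swing forward as they close: fully open they stand 13 mm farther back than shut.
Start: joints at [-1.363, 0.628, 0.038, 1.517, -0.027, 0.996, -0.02], TCP at [175.73, 625.809, 245.313] pointing down, gripper open.
Joint ranges: [-3.06, 3.06], [-0.37, 2.12], [-1.25, 1.32], [0.18, 2.47], [-1.1, 4.24], [0.23, 1.98], [-2.94, 2.94]. Speed limits (rad/s): [2.57, 2.57, 3.14, 3.14, 3.14, 3.14, 3.14].

### API

Orientations are given as [roll, pitch, yaw] about the fixed x, y, z axes, in that order (R = Rz(yaw) Ry(pitch) Rx(roll)).
In Python, from cell import ctrl gives the robot as it stands.
- The arm moves only by the tool send_rows, never from a script. Its argument "commands" is a list of rows, each a list of 5 numbers: the finger opening in mm, from 0 to 85.4, then the shift along the tool's x, y, z in mm, then the turn about the tool's z in degrees. In form: [[grip, x, y, z, roll], ...]. A call has 1 to 5 rows; each row is the pose to reach, as a shift and turn from the pose measured when the call began, along the tool's axes at that moment; what a row does not reach only later rows make up. A row lasts 1/10 s, in which the tool goes at most 50 mm and 8.59 degrees, less where a joint would pass 70% of its speed; a pose out of reach is approached as far as the arm can. A call with a gripper value outside its range is refused whole. The fingers move at their own pace and stop on an object; the grip force is fixed at half the most. Time passes only in rows, so rows that repeat a pose let the fingers close. It gives the time, the measured TCP pose, the force and the opening at its end, in the units of the state.
- ctrl.read_state(): the state, without advancing time (a new reading comes with each control period).
- ctrl.get_image(name): name is "scene" or "top"; returns the picture (384x512x3 uint8, red, green, blue); there is no depth.
- ctrl.camera_params(name): a dict with "fx", "fy", "cx", "cy" (pixels), "k1" (the pictures are not rectified: a ray, as slopes to the right and down, at radius r is drawn at 1 + k1 r^2 times it, then the intrinsics apply), "cam_to_world" (4x4, takes a point from camera to world coordinates). Camera axes: x right, y down, z forward; pixel columns grow to the right and rows downward; lengths in mm; the calibration is good to about 2 mm. A picture is of the moment at which its call begins. camera_params takes no time and is no camera call.
- ctrl.finish_job(): hands the job in, once; it reports no verdict.
The state is a dict: "clock": time; "qpos": joint angles; "qd": joint speeds; "tau": joint torques, N m; "eef_pos": TCP position; "tool_rot": TCP orientation; "force": force on the tool from outside, world axes, zero at the start; "torque": the same for the moment, N m; "width": finger opening in mm.
Only numpy, scipy, OpenCV 4.12 (cv2) and the standard library are available. Lean on these libraries where they do the work, as an engineer would, in place of code of your own. Each camera call takes 0.05 s, during which the arm holds its last target.

### The job

Get the clean-air workstation ready: first, before its window is moved, switch the fan on by pressing the far half of the rocker fully down. Then push the counterweighted window up with the fingertips from beneath its grip rail until the rail's lower edge is level with the tip of the pointer on the right-hand post, and only then push the pipette tip box along the worktop until all of it is inside, behind the front of the workstation. Pinch and lift nothing, and leave the pointer, the two tubes, the pipette and the spray bottle where they are.

Things in the scene. Friction and masses are not known exactly. Their poses are not given: they have to be found in the camera images.
- workstation: Fixed clean-air workstation, 410 mm wide, 270 deep, 485 high, no floor (the worktop runs in under it). Clear side walls (inner faces y -198 and 198 mm), a post at each front edge, back wall at x = 264 mm; its front leans back 20 degrees. Origin: on the worktop, middle of the front line (foot of the leaning front); x points in through the front, y left, z up.
- fan_switch (a joint): Grey rocker, 62 x 32 mm, on the control box outside the right post (x -105 to 5, y -293 to -217 mm in the workstation's frame; 40 mm high in front, 80 at the back, face tilted 20 degrees to the operator). Turns about a cross axis in its middle (rad): 0 = off, far half up; 0.32 = on, far half fully down. The press takes about 3 N; it stays where left.
- switch_far_half (a point): Point on top of the rocker's far half, 20 mm beyond its axis, where a finger presses (moves with the rocker, about 6 mm from off to on). Press square to the tilted face: down and forward, 20 degrees from vertical in the workstation's xz plane.
- window (a joint): Clear sliding window: how far it is up its leaning track (m), 0 = shut on its stops (the start), at most 0.170. Its way up is (sin 20, 0, cos 20) (degrees) in the workstation's frame. Balanced by the counterweight in the channel at the left wall; takes about 3 N to move and stays where it is left. The pane's lower edge is 33 mm above the worktop when shut.
- rail_lower_edge (a point): Middle of the lower edge of the window's aluminium grip rail, at its round nose (4 mm radius); moves with the window. Rail: 350 mm wide (y -175 to 175 mm), 9 mm thick, nose 36 mm out square to the pane, 45 mm above the pane's lower edge. With the window shut the point is 88 mm above the worktop, 6 mm before the front line. A finger tilted 20 to 45 degrees forward lifts it with its front side.
- pointer_tip (a point): Tip of the black pointer clip clamped on the right post, just beyond the rail's right end, pointing left at the window; set to another height each time, 100 to 150 mm of window travel above the shut rail. Its z axis points up along the leaning track; rail and pointer are level when equally far up the track. The clip itself is not to be moved.
- tip_box: Loose pipette tip box, lid shut, on the worktop before the workstation: 80 mm deep (x -38 to 42), 118 wide (y), 62 high, about 110 to 220 g; a 4 mm lid tab stands out of its near face (y -10 to 10 mm, 43 to 49 mm high). Origin under its middle; x points away from the robot at yaw 0. Too high to pass under the shut window.
- box_near_left (a point): Lower left corner of the tip box's near face.
- box_near_right (a point): Lower right corner of the tip box's near face.
- tube_a: Capped 50 ml tube, 36 mm wide, 114 mm high, standing inside the workstation about 170 mm behind its front line, in its right half. Origin under its middle.
- tube_b: Another such tube beside it. Origin under its middle.
- micropipette: Pipette, 249 mm long along its y, 27 mm high, lying on the worktop in front to the left. Origin under its middle.
- spray_bottle: Spray bottle, 56 x 119 mm, 264 mm high, standing to the left of the workstation. Origin under its middle.
There are look-alikes about, which are no part of the job. Of the things like the tip_box, leave any that is brown; of the rest the smaller one is meant.

How it is judged (in metres and radians):
On the way, in this order (a step that is already met when the one before it is completed fails the run):
1. the fan is switched on (value of joint fan_switch above 0.25 rad), for 0.2 s.
2. the rail's lower edge is level with the pointer (z of rail_lower_edge in the frame of pointer_tip between -0.009 and 0.009 m), for 0.3 s.
3. the whole tip box is behind the front line (x of each of box_near_left, box_near_right in the frame of workstation above 0 m), for 0.2 s.
At the end, for the whole second after the job is handed in: The rocker is on (over 0.25 rad), the rail's lower edge stands within 9 mm of the pointer along the track, and the tip box stands flat and at rest on the worktop between the side walls with both corners of its near face behind the front line (all of step 2 and all of step 3 and value of joint fan_switch above 0.25 rad and y of tip_box in the frame of workstation between -0.19 and 0.19 m and angle between tip_box's own z axis and vertical below 0.05 rad and height (world z) of tip_box below 0.005 m and linear speed of tip_box below 0.01 m/s); the robot touches nothing.
It fails at once if the window is moved more than 10 mm before the fan is on (value of joint fan_switch below 0.2 rad and value of joint window above 0.01 m).
It fails at once if the grip rail is pinched between the fingers (contact force between the fingers and window_c5 above 2 N and (contact force between the fingers and window_c3 above 2 N or contact force between the fingers and window_c4 above 2 N)).
It fails at once if the tip box is lifted, tipped or pinched between the fingers (height (world z) of tip_box above 0.012 m or angle between tip_box's own z axis and vertical above 0.25 rad or ((contact force between the fingers and tip_box_c1 above 2 N or contact force between the fingers and tip_box_c5 above 2 N or contact force between the fingers and tip_box_c7 above 2 N) and (contact force between the fingers and tip_box_c2 above 2 N or contact force between the fingers and tip_box_c8 above 2 N)) or ((contact force between the fingers and tip_box_c3 above 2 N or contact force between the fingers and tip_box_c9 above 2 N) and (contact force between the fingers and tip_box_c4 above 2 N or contact force between the fingers and tip_box_c10 above 2 N))).
It fails at once if the pointer clip is moved (distance of pointer_tip from where it was at the start of the episode above 0.006 m).
It fails at once if a tube, the pipette or the spray bottle is moved more than 25 mm (distance of any of tube_a, tube_b, micropipette, spray_bottle from where it was at the start of the episode above 0.025 m).
It also fails if it takes over 61 s, if anything falls off the work surface, if the arm or the gripper's body presses on something with over 40 N, if the wrist force passes 120 N, or if a joint passes its speed limit or range.

## Working session

There is one attempt and no reset: what is moved stays moved. The work goes in short steps, Python scripts to look and compute and a tool call to move; the robot and the scene stay as the last step left them, time stands still between calls to the robot, and variables do not carry over. Pictures are saved under pics/ and viewed, and the job is handed in when it is done.

Besides the shell and the picture viewer there is one more tool, called as name(argument=value, ...) on one line, values as JSON. send_rows: Moves the arm, as the interface text tells. Its arguments: {"type":"object","properties":{"commands":{"type":"array"}},"required":["commands"]}

```bash
ls; mkdir -p pics
python3 - <<'E'
from cell import ctrl
import cv2
for n in("scene","top"):
    cv2.imwrite(f"pics/{n}0.png",ctrl.get_image(n)[:,:,::-1]); print(n,ctrl.camera_params(n))
s=ctrl.read_state();print(s)
E
```

```text
pics
scene {'fx': 410.3781666749834, 'fy': 410.3781666749834, 'cx': 253.96858725499143, 'cy': 195.81590529605347, 'k1': -0.06579684330109375, 'cam_to_world': array([[ 6.58630158e-01, -3.37321116e-01,  6.72622316e-01,
        -3.65714586e+02],
       [-7.52386284e-01, -3.08301674e-01,  5.82121084e-01,
        -7.31803800e+02],
       [ 1.10088522e-02, -8.89474307e-01, -4.56852562e-01,
         7.78933575e+02],
       [ 0.00000000e+00,  0.00000000e+00,  0.00000000e+00,
         1.00000000e+00]])}
top {'fx': 419.4411112280403, 'fy': 419.4411112280403, 'cx': 263.57750250612276, 'cy': 189.61151425833148, 'k1': 0.004540996926702402, 'cam_to_world': array([[-2.89602285e-02, -9.95523305e-01,  8.99702950e-02,
         4.26767461e+02],
       [-9.99571550e-01,  2.92246894e-02,  1.62319042e-03,
         7.30901471e+01],
       [-4.24527782e-03, -8.98847392e-02, -9.95943127e-01,
         1.65228983e+03],
       [ 0.00000000e+00,  0.00000000e+00,  0.00000000e+00,
         1.00000000e+00]])}
{'clock': 0.1, 'qpos': array([-1.36280002,  0.62928757,  0.03848886,  1.51825215, -0.02696921,
        0.9962874 , -0.01998492]), 'qd': array([ 2.24495519e-06, -1.27273200e-03, -1.65533127e-03, -4.36909167e-03,
        1.96894255e-04,  1.66991763e-04, -2.51527591e-04]), 'tau': array([ 2.78406922e-03, -5.64531434e+01,  1.23029385e+00, -1.93974620e+01,
        1.12127163e-02,  5.33768543e-03,  2.48945184e-05]), 'eef_pos': array([175.6131394 , 625.2811652 , 244.46491361]), 'tool_rot': array([3.14152225e+00, 1.71419632e-03, 1.29699647e+00]), 'force': array([-0.62855404,  0.06229058, -0.06780657]), 'torque': array([ 0.04600636,  0.04249902, -0.08851426]), 'width': 85.0917647570929}
```

View pics/scene0.png

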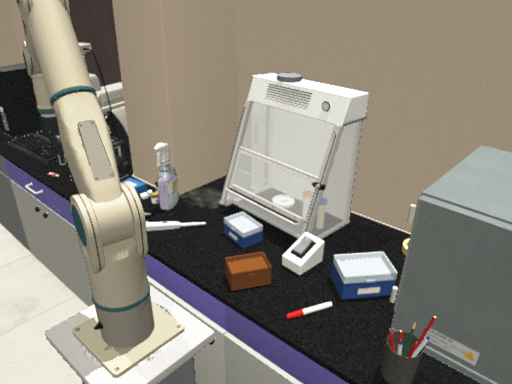

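View pics/top0.png

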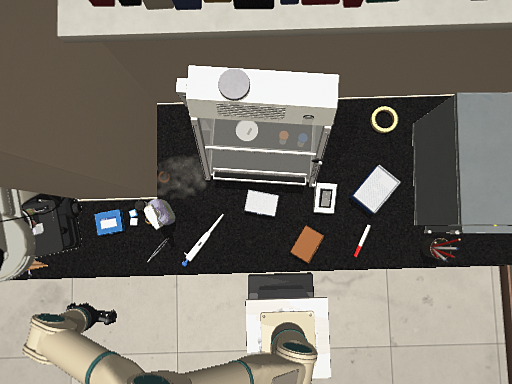

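Run:
```python
import cv2
a=cv2.imread("pics/scene0.png");b=cv2.imread("pics/top0.png")
cv2.imwrite("pics/s_a.png",cv2.resize(a[170:370,130:390],None,fx=3,fy=3,interpolation=cv2.INTER_CUBIC))
cv2.imwrite("pics/s_b.png",cv2.resize(a[100:280,270:510],None,fx=3.3,fy=3.3,interpolation=cv2.INTER_CUBIC))
cv2.imwrite("pics/t_a.png",cv2.resize(b[50:250,170:430],None,fx=3,fy=3,interpolation=cv2.INTER_CUBIC))
```

```text
(no output)
```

View pics/s_b.png

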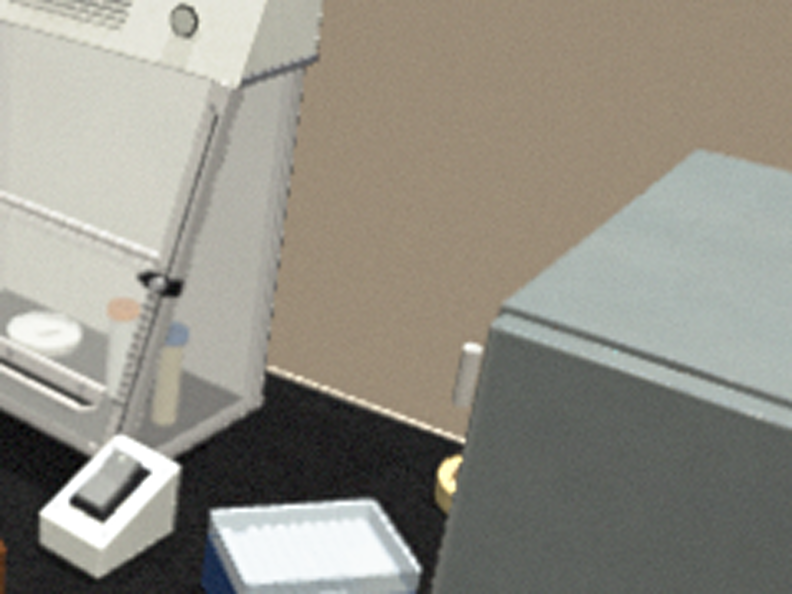

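View pics/s_a.png

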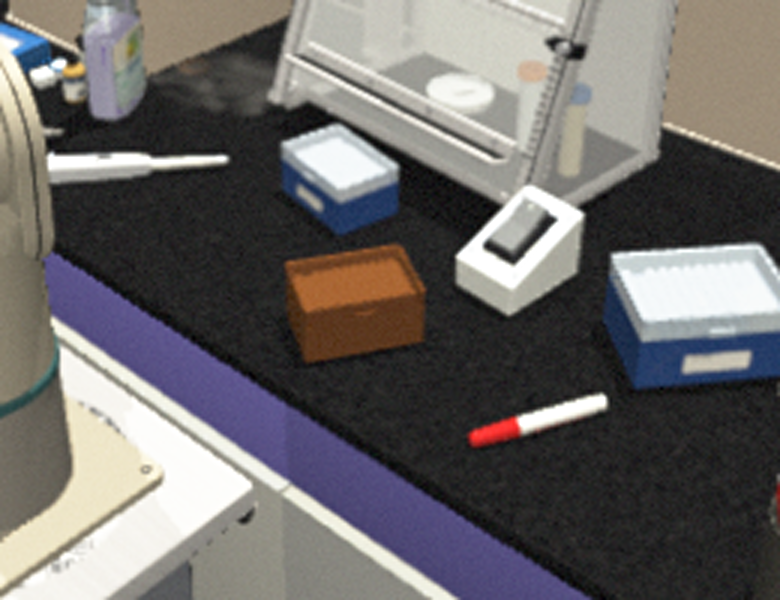

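View pics/t_a.png

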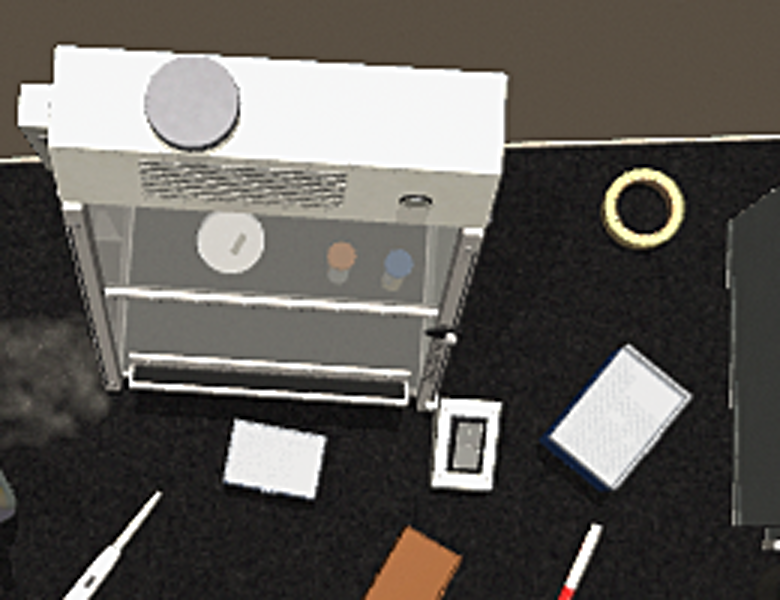

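Run:
```python
import cv2
a=cv2.imread("pics/scene0.png");b=cv2.imread("pics/top0.png")
def c(im,x,y,w,h,n):
    f=min(800/w,600/h);cv2.imwrite(f"pics/{n}.png",cv2.resize(im[y:y+h,x:x+w],None,fx=f,fy=f,interpolation=cv2.INTER_CUBIC));print(n,f)
c(a,270,225,64,48,"c1")
c(b,300,170,56,42,"c2")
c(a,215,170,120,90,"c3")
c(b,200,140,130,90,"c4")
c(a,290,165,64,48,"c5")
```

```text
c1 12.5
c2 14.285714285714286
c3 6.666666666666667
c4 6.153846153846154
c5 12.5
```

View pics/c1.png

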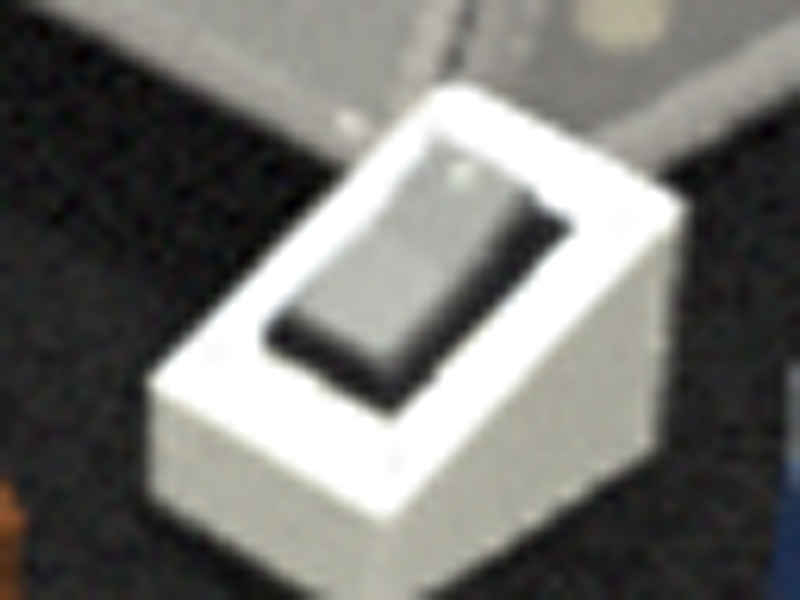

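View pics/c2.png

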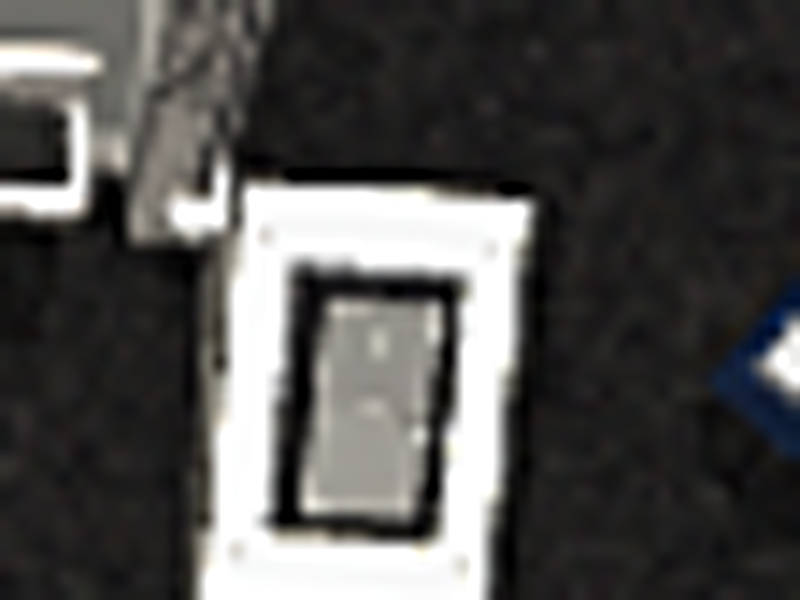

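View pics/c3.png

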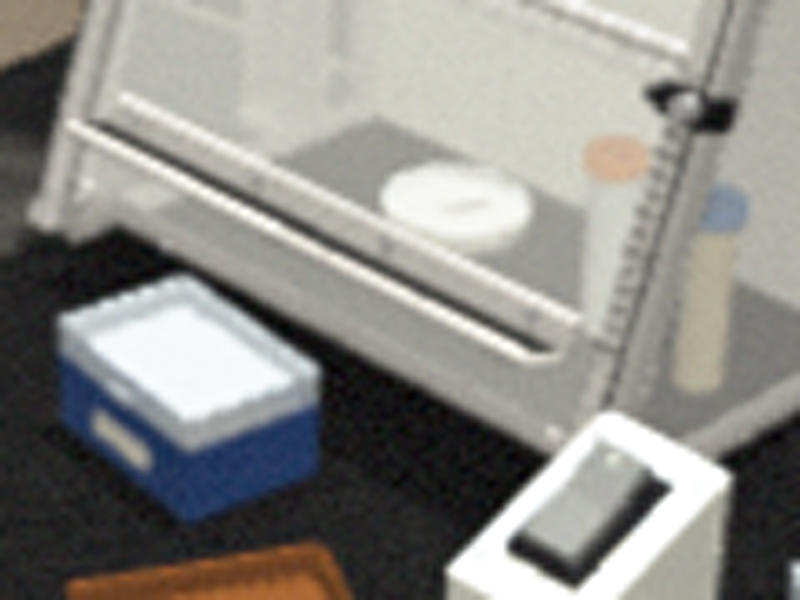

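View pics/c4.png

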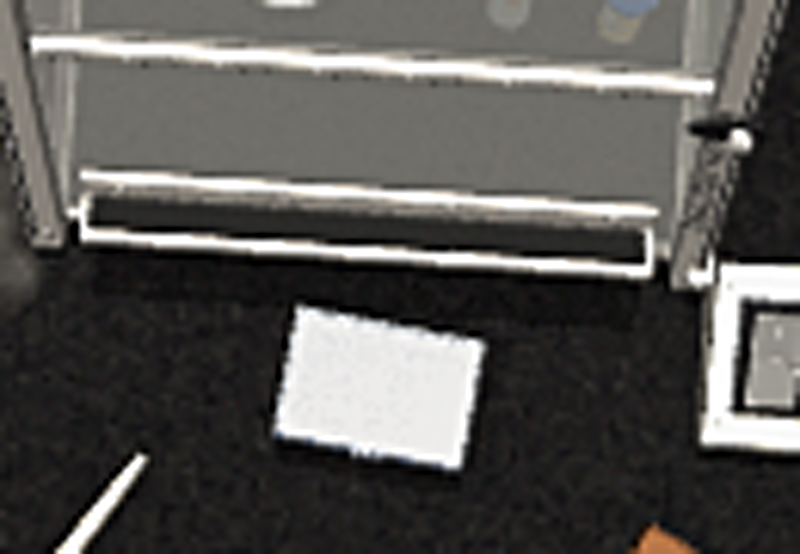

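View pics/c5.png

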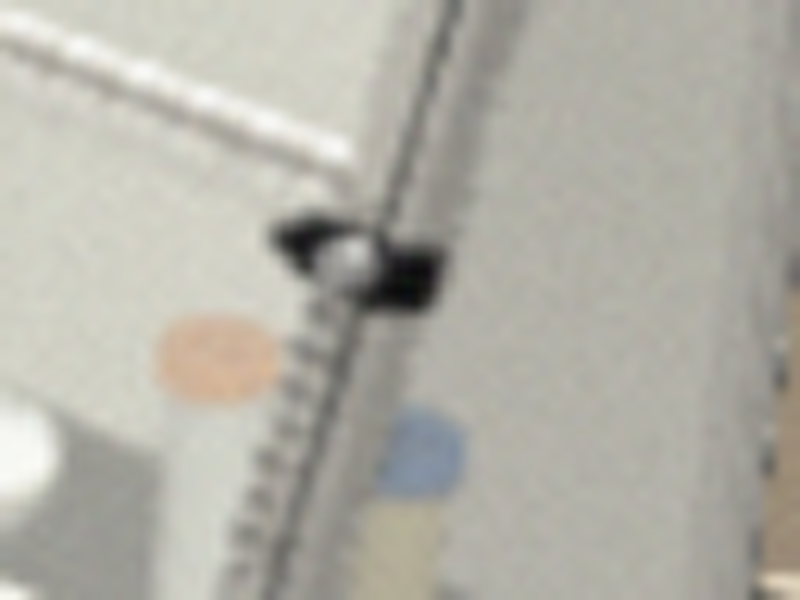

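```bash
cat > h.py <<'E'
import numpy as np
from scipy.optimize import least_squares
from cell import ctrl
P={n:ctrl.camera_params(n) for n in("scene","top")}
def proj(n,p):
    c=P[n];T=np.linalg.inv(c["cam_to_world"]);q=T[:3,:3]@np.asarray(p,float)+T[:3,3]
    s=q[:2]/q[2];s=s*(1+c["k1"]*(s@s));return np.array([c["fx"]*s[0]+c["cx"],c["fy"]*s[1]+c["cy"]])
def w(pose,p):
    x,y,a=pose;return np.array([x+np.cos(a)*p[0]-np.sin(a)*p[1],y+np.sin(a)*p[0]+np.cos(a)*p[1],p[2]])
def crop(u,v,f,x,y): return np.array([u/f+x-.5+.5/f,v/f+y-.5+.5/f])
c1=lambda u,v:crop(u,v,12.5,270,225)
c2=lambda u,v:crop(u,v,14.2857,300,170)
c3=lambda u,v:crop(u,v,6.6667,215,170)
c4=lambda u,v:crop(u,v,6.15385,200,140)
c5=lambda u,v:crop(u,v,12.5,290,165)
ta=lambda u,v:crop(u,v,3,170,50)
def fit(obs,x0):
    f=lambda x:np.concatenate([proj(n,w(x,p))-px for n,px,p in obs])
    r=least_squares(f,x0,loss="soft_l1");return r.x,f(r.x).reshape(-1,2)
E
python3 - <<'E'
from h import *
np.set_printoptions(precision=2,suppress=True)
obs=[("scene",c1(440,85),(5,-217,80)),("scene",c1(688,200),(5,-293,80)),("scene",c1(148,380),(-105,-217,40)),("scene",c1(385,520),(-105,-293,40)),("scene",c1(150,495),(-105,-217,0)),("scene",c1(655,445),(5,-293,0)),
("top",c2(245,183),(5,-217,80)),("top",c2(537,203),(5,-293,80)),("top",ta(491,491),(-105,-293,40)),("top",ta(431,489),(-105,-217,40)),
("top",c4(80,240),(-8,175,92)),("top",c4(652,275),(-8,-175,92)),("scene",c3(68,124),(-8,175,92)),("scene",c3(532,360),(-8,-175,92)),("top",c4(35,247),(0,205,0))]
ws,r=fit(obs,[650,80,-.05]);print("ws",ws);print(r)
ob=[("top",c4(*q),p) for q,p in [((297,305),(42,59,62)),((485,342),(42,-59,62)),((462,470),(-38,-59,62)),((275,437),(-38,59,62))]]
ob+=[("scene",c3(*q),p) for q,p in [((190,522),(-38,-59,0)),((318,470),(42,-59,0)),((62,415),(-38,59,0)),((58,320),(-38,59,62)),((185,275),(42,59,62)),((320,368),(42,-59,62)),((188,450),(-38,-59,62))]]
bx,r=fit(ob,[550,80,-.1]);print("box",bx);print(r)
f=lambda x:np.concatenate([proj("scene",x)-c5(268,238),proj("top",x)-c4(690,128)])
pt=least_squares(f,[700,-80,200]);print("ptr",pt.x,pt.fun)
a=ws[2];d=pt.x[:2]-ws[:2];l=np.array([np.cos(a)*d[0]+np.sin(a)*d[1],-np.sin(a)*d[0]+np.cos(a)*d[1],pt.x[2]])
print("ptr in ws",l,"travel",(l-[-6,0,88])@[np.sin(.349),0,np.cos(.349)],"normal",(l-[-6,0,88])@[np.cos(.349),0,-np.sin(.349)])
E
```

```text
ws [606.01  91.53  -0.09]
[[ 0.79 -0.64]
 [-0.26 -0.22]
 [ 0.15 -0.45]
 [-0.18 -0.71]
 [-0.55  0.82]
 [ 0.08  1.22]
 [-0.04 -0.04]
 [-0.31 -0.14]
 [ 0.29 -0.18]
 [ 0.49 -0.81]
 [-0.3   0.08]
 [ 0.08  0.42]
 [-0.65  0.4 ]
 [-1.11  0.35]
 [ 2.55 -0.86]]
box [519.28  86.13  -0.21]
[[ 0.17  0.3 ]
 [ 0.11 -0.06]
 [ 0.04 -0.14]
 [-0.19 -0.49]
 [-0.05  0.25]
 [-0.21  0.31]
 [-0.12  0.83]
 [ 0.07 -0.09]
 [-0.09  0.1 ]
 [-0.14  0.15]
 [ 0.22 -4.73]]
ptr [652.44 -93.01 215.64] [ 0.3  -0.04 -0.25  0.21]
ptr in ws [  63.6  -179.35  215.64] travel 143.74667325888322 normal 21.75357300424622
```

```bash
cat >> h.py <<'E'
from scipy.spatial.transform import Rotation as Rn
WS=np.array([606.01,91.53,0.])  # yaw set below
def to(target,yaw=None):
    s=ctrl.read_state();R=Rn.from_euler("xyz",s["tool_rot"]);d=R.inv().apply(np.asarray(target)-s["eef_pos"])
    t="" if yaw is None else round(-np.degrees((yaw-s["tool_rot"][2]+np.pi)%(2*np.pi)-np.pi),1)
    print("shift",np.round(d,1),"turn",t,"from",np.round(s["eef_pos"],1),"rot",np.round(s["tool_rot"],3),"t",s["clock"])
E
python3 - <<'E'
from h import *
obs=[("scene",c1(440,85),(5,-217,80)),("scene",c1(688,200),(5,-293,80)),("scene",c1(148,380),(-105,-217,40)),("scene",c1(385,520),(-105,-293,40)),("top",c2(245,183),(5,-217,80)),("top",c2(537,203),(5,-293,80)),("top",ta(491,491),(-105,-293,40)),("top",ta(431,489),(-105,-217,40)),
("top",c4(80,240),(-8,175,92)),("top",c4(652,275),(-8,-175,92)),("scene",c3(68,124),(-8,175,92)),("scene",c3(532,360),(-8,-175,92))]
ws,r=fit(obs,[650,80,-.05]);print("ws",repr(ws),np.abs(r).max())
for n,p in [("axis",(-50,-255,62)),("far",(-31.2,-255,72)),("railmid",(-6,0,88))]:
    q=w(ws,p);print(n,q,"scene c1",(proj("scene",q)-[270,225])*12.5,"top c2",(proj("top",q)-[300,170])*14.2857)
to(w(ws,(-33,-255,160)),ws[2]+np.pi/2)
E
```

```text
ws array([ 6.06612527e+02,  9.07186732e+01, -9.96397175e-02]) 1.0023326833097599
axis [ 531.49441677 -158.04279797   62.        ] scene c1 [412.11909135 275.26552087] top c2 [362.84307776 400.28794066]
far [ 550.20117007 -159.91292661   72.        ] scene c1 [464.49781599 212.91377863] top c2 [372.31807756 326.88178646]
railmid [600.64228635  91.31552279  88.        ] scene c1 [-166.4455289  -241.15760434] top c2 [-583.57678113  158.47431722]
shift [-654.8  571.2   85.6] turn -10.0 from [175.6 625.3 244.5] rot [3.142e+00 2.000e-03 1.297e+00] t 0.1
```

send_rows(commands=[[0,-36,31,0,-2],[0,-72,62,0,-4],[0,-108,93,0,-6],[0,-144,124,0,-8],[0,-180,155,0,-10]])

```text
clock: 0.6
eef_pos: [276.6, 408.1, 244.6]
tool_rot: [-3.141, 0.002, 1.473]
force: [1.5, 0.4, -0.9]
width: 11.9
```

```bash
sed -i 's/^WS=.*/WS=np.array([606.6,90.7,-0.0975])/' h.py; python3 -c "
from h import *
to(w(WS,(-33,-255,160)),WS[2]+np.pi/2)"
```

```text
shift [-538.5  326.4   85.7] turn -0.0 from [276.6 408.1 244.6] rot [-3.141e+00  2.000e-03  1.473e+00] t 0.6
```

send_rows(commands=[[0,-40,25,0,0],[0,-80,50,0,0],[0,-120,74,0,0],[0,-160,98,0,0],[0,-200,122,0,0]])

```text
clock: 1.1
eef_pos: [378.9, 195.3, 245.0]
tool_rot: [-3.141, 0.002, 1.473]
force: [0.7, 0.2, 0.3]
width: 0.1
```

send_rows(commands=[[0,-40,25,0,0],[0,-80,50,0,0],[0,-120,74,0,0],[0,-160,98,0,0],[0,-200,122,0,0]])

```text
clock: 1.6
eef_pos: [481.2, -17.4, 245.3]
tool_rot: [-3.141, 0.002, 1.474]
force: [0.9, 0.1, 0.1]
width: 0.3
```

```bash
python3 -c "
from h import *
to(w(WS,(-33,-255,160)),WS[2]+np.pi/2)"
```

```text
shift [-135.    81.3   85.5] turn 0.0 from [481.2 -17.4 245.3] rot [-3.141e+00  2.000e-03  1.474e+00] t 1.6
```

send_rows(commands=[[0,-45,27,10,0],[0,-90,54,20,0],[0,-135,81,40,0],[0,-135,81,80,0],[0,-135,81,115,0]])

```text
clock: 2.1
eef_pos: [548.9, -163.8, 128.6]
tool_rot: [3.141, 0.004, 1.469]
force: [-0.9, 0.7, -0.3]
width: 0.2
```

```bash
python3 -c "
from h import *
import cv2
to(w(WS,(-33,-255,90)),WS[2]+np.pi/2)
a=ctrl.get_image('scene')[:,:,::-1]
cv2.imwrite('pics/p1.png',cv2.resize(a[200:290,260:380],None,fx=6,fy=6,interpolation=cv2.INTER_CUBIC))
b=ctrl.get_image('top')[:,:,::-1]
cv2.imwrite('pics/p1t.png',cv2.resize(b[150:240,270:390],None,fx=6,fy=6,interpolation=cv2.INTER_CUBIC))"
```

```text
shift [ 4.1 -0.4 38.6] turn -0.3 from [ 548.9 -163.8  128.6] rot [3.141 0.004 1.469] t 2.1
```

View pics/p1.png

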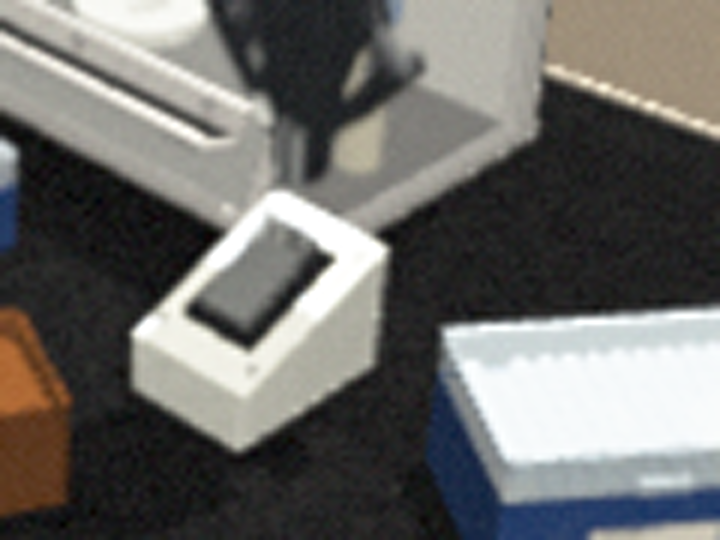

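View pics/p1t.png

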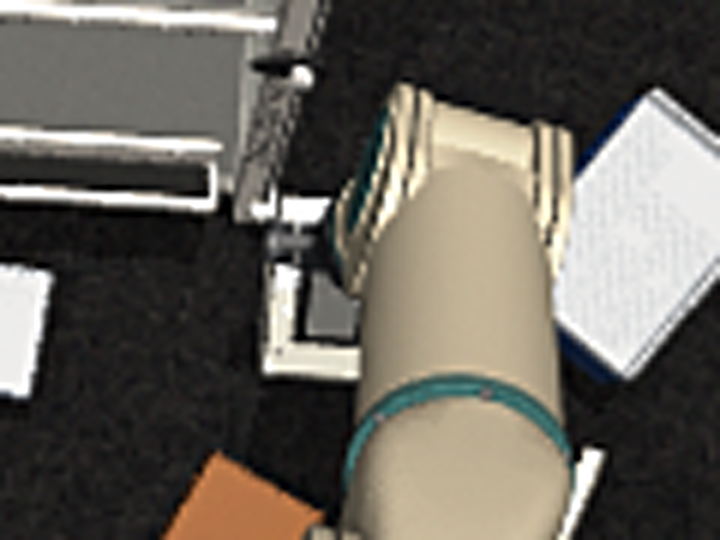

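send_rows(commands=[[0,4,0,12,0],[0,4,0,24,0],[0,4,0,32,0],[0,4,0,36,0],[0,4,0,38,0]])

```text
clock: 2.7
eef_pos: [547.4, -154.9, 94.2]
tool_rot: [-3.137, -0.0, 1.473]
force: [-12.0, 4.5, 59.1]
width: -0.1
```

```bash
python3 -c "
from h import *
to(w(WS,(-33,-255,90)),WS[2]+np.pi/2);print(ctrl.read_state()['force'])
for z in (0,10,14,18): print(proj('scene',ctrl.read_state()['eef_pos']-[0,0,z]))
import cv2
a=ctrl.get_image('scene')[:,:,::-1]
cv2.imwrite('pics/p2.png',cv2.resize(a[215:275,280:360],None,fx=8,fy=8,interpolation=cv2.INTER_CUBIC))"
```

```text
shift [-4.8  2.   4.2] turn -0.0 from [ 547.4 -154.9   94.2] rot [-3.137 -0.     1.473] t 2.7
[-12.00055125   4.49621262  59.07931539]
[305.81085916 235.76848387]
[305.58429175 238.49631061]
[305.49404679 239.5817501 ]
[305.40401935 240.66395466]
```

View pics/p2.png

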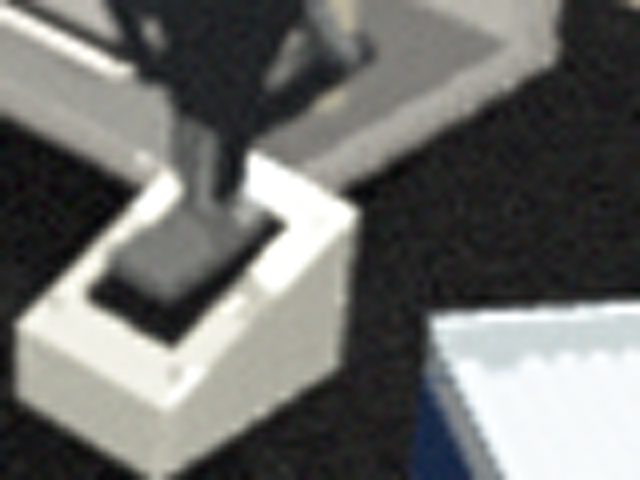

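send_rows(commands=[[0,0,0,-10,0],[0,0,0,-30,0],[0,0,-20,-70,0],[0,0,-60,-90,0],[0,0,-100,-90,0]])

```text
clock: 3.25
eef_pos: [449.6, -145.4, 188.0]
tool_rot: [3.138, 0.001, 1.474]
force: [0.5, 0.1, -0.2]
width: 0.2
```

```bash
python3 -c "
from h import *
to(w(WS,(-33,-255,90)),WS[2]+np.pi/2);print(ctrl.read_state()['force'])
import cv2
a=ctrl.get_image('scene')[:,:,::-1]
cv2.imwrite('pics/p3.png',cv2.resize(a[225:273,270:334],None,fx=12.5,fy=12.5,interpolation=cv2.INTER_CUBIC))"
```

```text
shift [-4.7 99.9 98.3] turn 0.1 from [ 449.6 -145.4  188. ] rot [3.138e+00 1.000e-03 1.474e+00] t 3.25
[ 0.46673175  0.09157174 -0.15770063]
```

View pics/p3.png

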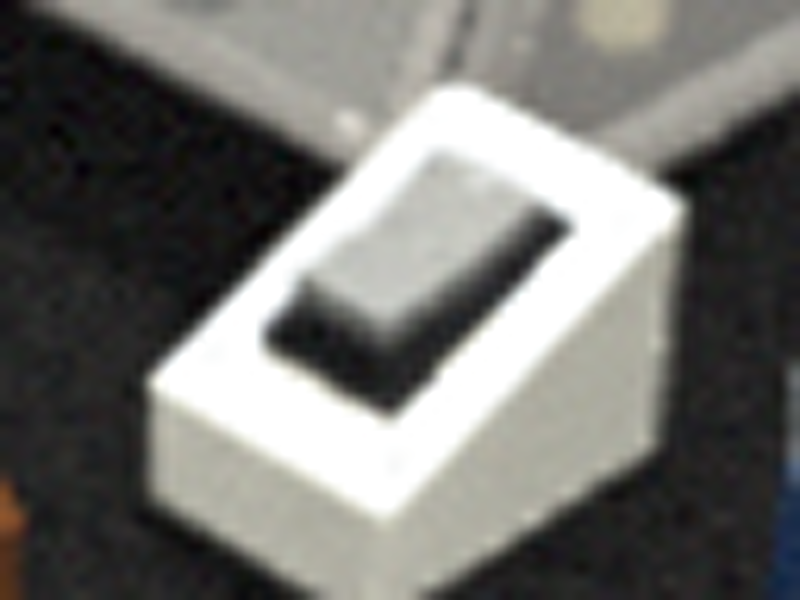

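```bash
python3 -c "
from h import *
import cv2
a=cv2.imread('pics/scene0.png')[232:262,286:320];
from h import ctrl
b=ctrl.get_image('scene')[232:262,286:320,::-1]
im=np.hstack([cv2.resize(x,None,fx=11.5,fy=11.5,interpolation=cv2.INTER_CUBIC) for x in(a,b)])
for x in (0,391):
  for k in range(0,345,23*2): cv2.line(im,(0,k),(782,k),(0,0,255),1)
cv2.imwrite('pics/p4.png',im)
t=ctrl.get_image('top')[170:212,300:356,::-1]
cv2.imwrite('pics/p4t.png',cv2.resize(t,None,fx=14.2857,fy=14.2857,interpolation=cv2.INTER_CUBIC))"
```

```text
(no output)
```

View pics/p4.png

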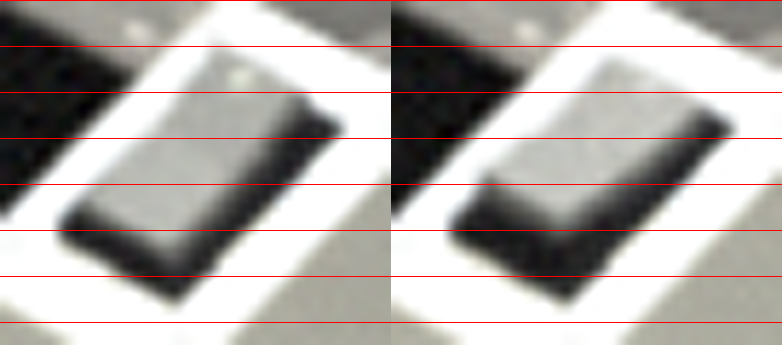

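View pics/p4t.png

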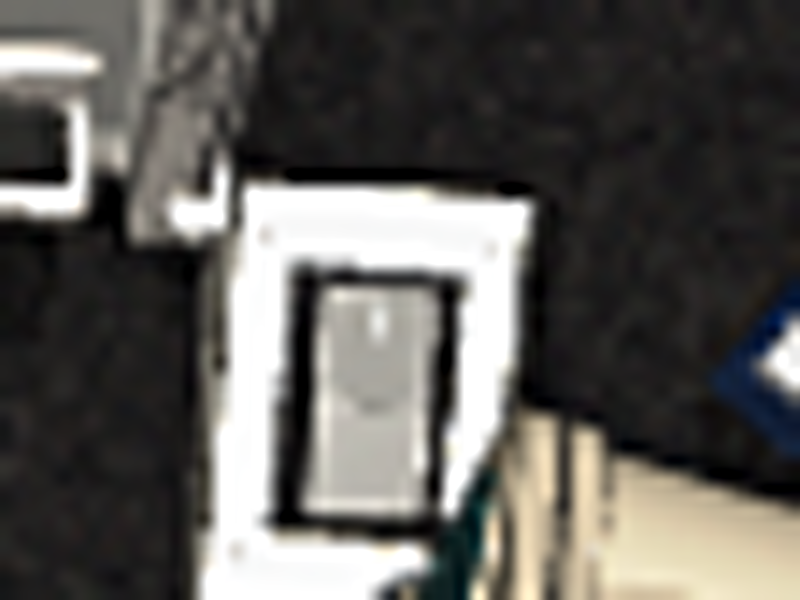

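```bash
python3 -c "
from h import *
cc=lambda u,v:crop(u,v,11.5,286,232)
B=[(215,48),(302,100),(175,240),(85,205)];A=[(219,60),(314,110),(179,215),(99,183)]
L=[(31,16),(31,-16),(-31,-16),(-31,16)]
def pt(l,th,h,dx,dy,z):
    # th: slope of top face
    x=l[0]*np.cos(th)-h*np.sin(th); zz=l[0]*np.sin(th)+h*np.cos(th)
    return w(WS,(-50+dx+x,-255+dy+l[1],z+zz))
f=lambda p:np.concatenate([proj('scene',pt(l,p[0],p[2],p[3],p[4],60))-cc(*b) for l,b in zip(L,B)]+[proj('scene',pt(l,p[1],p[2],p[3],p[4],60))-cc(*b) for l,b in zip(L,A)])
r=least_squares(f,[.5,.2,5,0,0]);print(r.x,r.x[0]-r.x[1]);print(r.fun.round(2))
"
```

```text
[0.4036584  0.14684054 5.48629938 9.33202142 8.10244698] 0.2568178650783442
[ 0.79 -0.25  1.07 -0.66 -0.46  0.79 -0.42 -0.57  1.01  0.23  0.56  0.
 -0.81  0.9  -1.67 -0.71]
```

```bash
python3 -c "
from h import *
to(w(WS,(-29,-256,105)),WS[2]+np.pi/2)"
```

```text
shift [ -5.9 108.6  80.3] turn -0.0 from [ 445.7 -144.8  185.9] rot [-3.137 -0.     1.473] t 3.4
```

send_rows(commands=[[0,-6,45,0,0],[0,-6,85,20,0],[0,-6,108,50,0],[0,-6,108,75,0],[0,-6,108,80,0]])

```text
clock: 3.9
eef_pos: [551.8, -160.4, 102.4]
tool_rot: [-3.132, -0.001, 1.474]
force: [-0.8, 0.4, 0.6]
width: 0.1
```

send_rows(commands=[[0,0,0,4,0],[0,0,0,6,0],[0,0,1,8,0]])

```text
clock: 4.2
eef_pos: [552.5, -160.5, 96.7]
tool_rot: [-3.133, -0.001, 1.474]
force: [-6.6, 2.1, 22.8]
width: 0.2
```

```bash
python3 -c "
from h import *
to(w(WS,(-29,-256,90)),WS[2]+np.pi/2)"
```

```text
shift [-0.8  0.5  6.7] turn 0.0 from [ 552.5 -160.5   96.7] rot [-3.133e+00 -1.000e-03  1.474e+00] t 4.2
```

```bash
python3 -c "
from h import *
e=ctrl.read_state()['eef_pos']
for z in (14,20,27):
  for dy in (-11,): print(z,[((proj('scene',e+np.array([-11,dx,-z]))-[280,215])*12).round() for dx in (-14,0,14)])
import cv2
a=ctrl.get_image('scene')[:,:,::-1]
cv2.imwrite('pics/p5.png',cv2.resize(a[215:265,280:345],None,fx=12,fy=12,interpolation=cv2.INTER_CUBIC))"
```

```text
14 [array([356., 325.]), array([311., 304.]), array([267., 284.])]
20 [array([355., 344.]), array([310., 324.]), array([265., 304.])]
27 [array([353., 367.]), array([308., 347.]), array([263., 326.])]
```

View pics/p5.png

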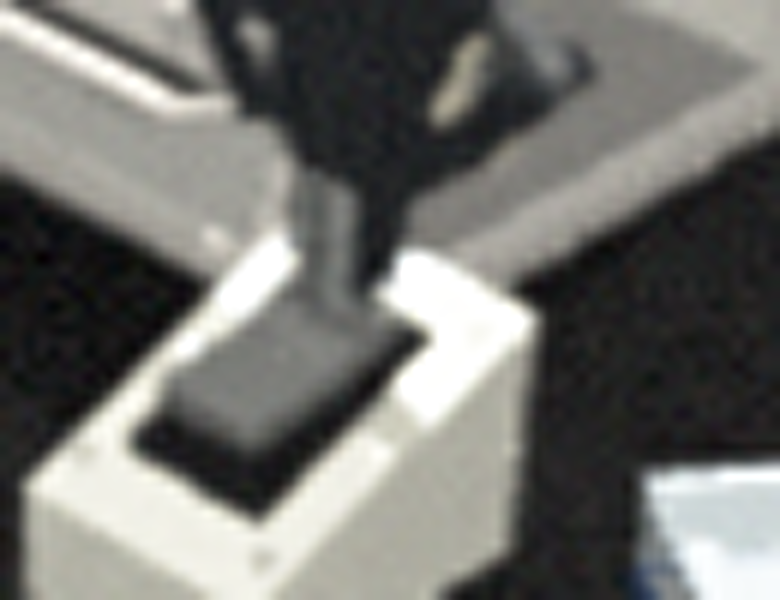

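```bash
python3 -c "
from h import *
cc=lambda u,v:crop(u,v,11.5,286,232)
B=[(215,48),(302,100),(175,240),(85,205)];A=[(219,60),(314,110),(179,215),(99,183)]
L=[(31,16),(31,-16),(-31,-16),(-31,16)]
def pt(l,th,h,z):
    x=l[0]*np.cos(th)-h*np.sin(th); zz=l[0]*np.sin(th)+h*np.cos(th)
    return w(WS,(-50+x,-255+l[1],z+zz))
for h in (0,5,10):
  f=lambda p:np.concatenate([proj('scene',pt(l,p[0],h,p[2]))-cc(*b) for l,b in zip(L,B)]+[proj('scene',pt(l,p[1],h,p[2]))-cc(*b) for l,b in zip(L,A)])
  r=least_squares(f,[.5,.2,60]);print(h,r.x,r.x[0]-r.x[1],r.cost);print(r.fun.round(2))
"
```

```text
0 [ 0.38015476  0.14561819 72.53354121] 0.23453656662781597 7.031779256183972
[ 1.48 -0.25  1.84 -0.61  0.12  0.68  0.06 -0.73  1.37  0.37  1.01  0.19
 -0.49  1.19 -1.44 -0.47]
5 [ 0.39716379  0.14205876 68.43069139] 0.2551050304663666 5.808693042076434
[ 1.06 -0.27  1.43 -0.63 -0.26  0.9  -0.32 -0.51  1.24  0.26  0.89  0.07
 -0.63  1.02 -1.58 -0.64]
10 [ 0.3872236   0.13761688 64.27263087] 0.2496067136608743 5.386800890772304
[ 0.71 -0.12  1.07 -0.48 -0.67  0.94 -0.73 -0.48  1.12  0.15  0.77 -0.03
 -0.76  0.85 -1.71 -0.81]
```

send_rows(commands=[[0,0,0,1,0],[0,0,1,2,0],[0,0,1,2,0]])

```text
clock: 4.55
eef_pos: [553.5, -160.8, 97.1]
tool_rot: [-3.134, -0.001, 1.473]
force: [-4.1, 0.8, 12.1]
width: 0.0
```

send_rows(commands=[[0,0,0,-20,0],[0,0,-30,-50,0],[0,15,-60,-60,0],[0,60,-60,-60,0],[0,108,-60,-60,0]])

```text
clock: 5.05
eef_pos: [505.1, -48.3, 159.2]
tool_rot: [-3.137, -0.0, 1.469]
force: [1.3, 0.6, -0.1]
width: -0.2
```

```bash
python3 -c "
from h import *
to(w(WS,(-50,0,130)),WS[2]+np.pi/2)
import cv2
b=ctrl.get_image('scene')[232:262,286:320,::-1]
cv2.imwrite('pics/p6.png',cv2.resize(b,None,fx=16,fy=16,interpolation=cv2.INTER_CUBIC))
a=cv2.imread('pics/scene0.png')[232:262,286:320];cv2.imwrite('pics/p6a.png',cv2.resize(a,None,fx=16,fy=16,interpolation=cv2.INTER_CUBIC))
"
```

```text
shift [148.3  37.   29.1] turn -0.3 from [505.1 -48.3 159.2] rot [-3.137 -0.     1.469] t 5.05
```

View pics/p6.png

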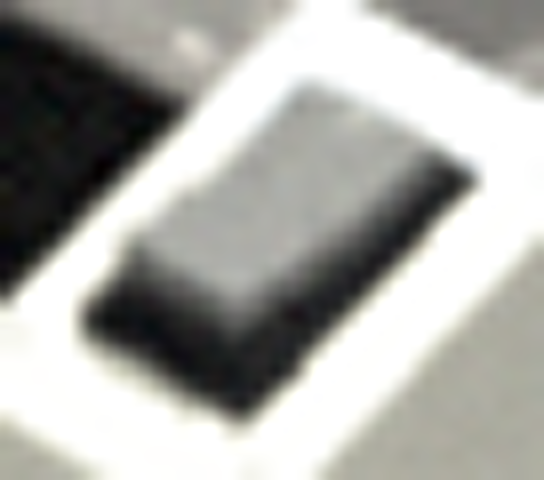

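View pics/p6a.png

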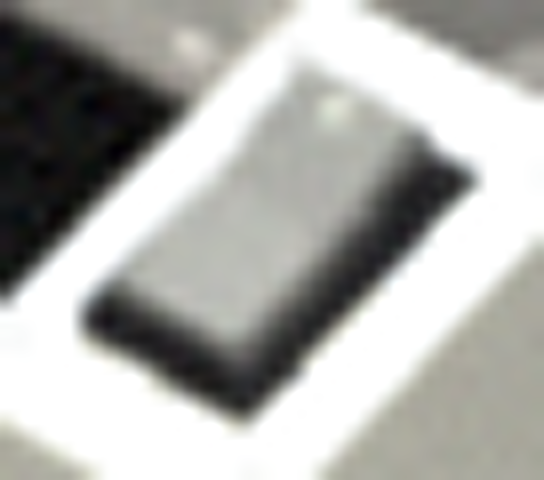

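send_rows(commands=[[0,45,0,0,0],[0,90,0,0,0],[0,135,20,10,0],[0,148,37,29,0],[0,148,37,29,0]])

```text
clock: 5.6
eef_pos: [557.4, 112.6, 129.4]
tool_rot: [-3.137, -0.01, 1.489]
force: [-0.5, 0.0, -0.5]
width: -0.3
```

```bash
python3 -c "
from h import *
to(w(WS,(-34,0,88)),WS[2]+np.pi/2)
import cv2
a=ctrl.get_image('scene')[:,:,::-1]
cv2.imwrite('pics/p7.png',cv2.resize(a[160:260,210:340],None,fx=6,fy=6,interpolation=cv2.INTER_CUBIC))"
```

```text
shift [-17.6  17.   41.1] turn 0.9 from [557.4 112.6 129.4] rot [-3.137 -0.01   1.489] t 5.6
```

View pics/p7.png

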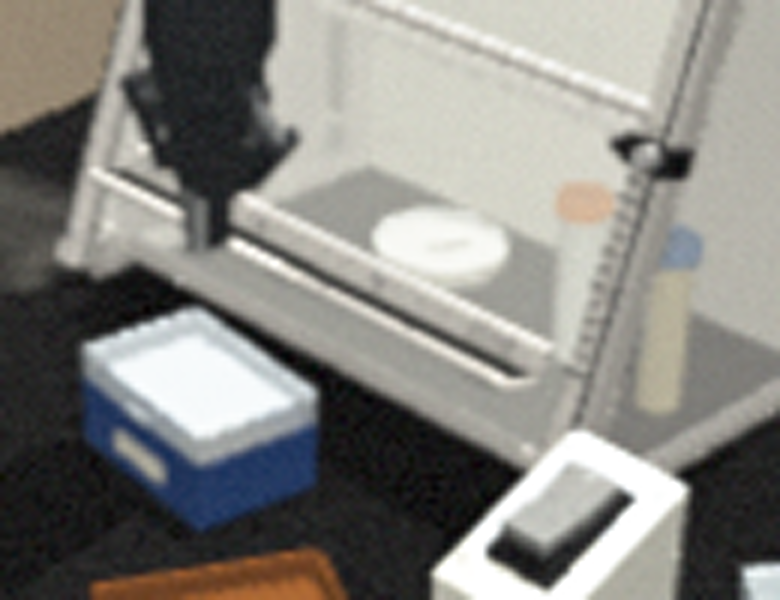

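send_rows(commands=[[0,-10,0,15,0],[0,-18,5,30,0.5],[0,-18,10,41,0.9],[0,-18,14,41,0.9],[0,-18,15,41,0.9]])

```text
clock: 6.15
eef_pos: [570.2, 90.8, 88.8]
tool_rot: [-3.136, -0.008, 1.47]
force: [-0.5, -0.5, -0.8]
width: 0.1
```

```bash
python3 -c "
from h import *
to(w(WS,(-22,0,88)),WS[2]+np.pi/2)"
```

```text
shift [ 3.5 14.2  0.7] turn -0.2 from [570.2  90.8  88.8] rot [-3.136 -0.008  1.47 ] t 6.15
```

send_rows(commands=[[0,2,5,0,0],[0,3,10,0,0],[0,3,14,0,0],[0,3,16,0,0]])

```text
clock: 6.55
eef_pos: [586.5, 92.7, 89.0]
tool_rot: [-3.135, -0.009, 1.47]
force: [-2.5, 0.9, 2.2]
width: -0.1
```

send_rows(commands=[[0,0,3,0,0],[0,0,5,-4,0],[0,0,7,-9,0],[0,0,9,-14,0],[0,0,11,-19,0]])

```text
clock: 7.05
eef_pos: [592.9, 92.0, 106.7]
tool_rot: [-3.126, -0.008, 1.471]
force: [-7.5, 1.0, 0.1]
width: -0.1
```

```bash
cat > look.py <<'E'
from h import *
import cv2,sys
a=ctrl.get_image('scene')[:,:,::-1]
cv2.imwrite('pics/%s.png'%sys.argv[1],cv2.resize(a[130:230,210:340],None,fx=6,fy=6,interpolation=cv2.INTER_CUBIC))
to(w(WS,(-22,0,88)),WS[2]+np.pi/2);print(ctrl.read_state()['force'])
E
python3 look.py p8
```

```text
shift [-0.2 -8.4 19.7] turn -0.1 from [593.3  92.  107.6] rot [-3.126 -0.008  1.471] t 7.1
[-8.60931798  0.80622646  3.54888821]
```

View pics/p8.png

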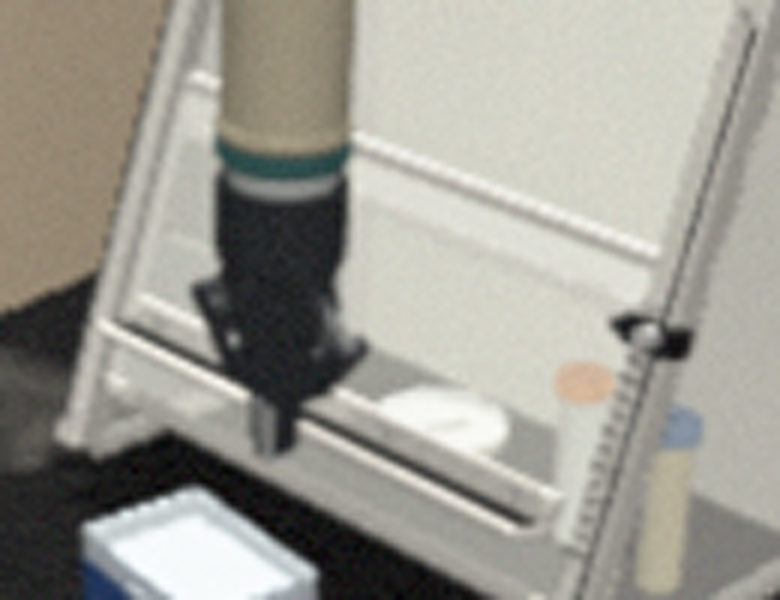

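send_rows(commands=[[0,0,4,-6,0],[0,0,7,-14,0],[0,0,10,-22,0],[0,0,13,-30,0],[0,0,16,-38,0]])

```text
clock: 7.6
eef_pos: [605.5, 90.6, 144.4]
tool_rot: [-3.116, -0.007, 1.471]
force: [-9.7, 1.2, 0.3]
width: 0.0
```

```bash
cat > look.py <<'E'
from h import *
import cv2,sys
a=ctrl.get_image('scene')[:,:,::-1]
cv2.imwrite('pics/%s.png'%sys.argv[1],cv2.resize(a[130:230,210:340],None,fx=6,fy=6,interpolation=cv2.INTER_CUBIC))
to(w(WS,(-22,0,88)),WS[2]+np.pi/2);print(ctrl.read_state()['force'])
for t in range(0,160,20):
    s=np.array([np.sin(.349),0,np.cos(.349)])*t
    print(t,*[((proj('scene',w(WS,np.array((-8,y,92))+s))-[210,130]+.5)*6).round() for y in(175,-175)])
E
python3 look.py p9
```

```text
shift [ -0.3 -20.2  58.4] turn -0.1 from [606.2  90.5 145.9] rot [-3.118 -0.007  1.471] t 7.65
[-11.59214657   1.56341165   6.27441355]
0 [ 90. 354.] [504. 567.]
20 [ 98. 324.] [514. 533.]
40 [106. 294.] [525. 498.]
60 [113. 264.] [535. 463.]
80 [121. 233.] [546. 428.]
100 [129. 203.] [557. 393.]
120 [137. 172.] [567. 357.]
140 [145. 141.] [578. 322.]
```

View pics/p9.png

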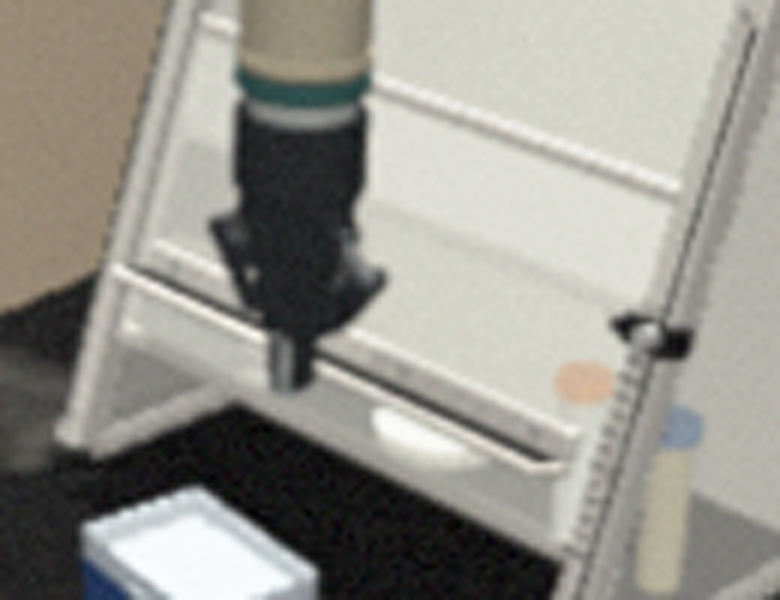

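send_rows(commands=[[0,0,4,-6,0],[0,0,7,-14,0],[0,0,10,-22,0],[0,0,13,-30,0],[0,0,16,-38,0]])

```text
clock: 8.15
eef_pos: [618.9, 89.2, 182.8]
tool_rot: [-3.108, -0.007, 1.472]
force: [-9.2, 1.3, -0.7]
width: -0.1
```

```bash
python3 look.py p10
```

```text
shift [ -0.5 -31.9  97.4] turn -0.1 from [619.6  89.1 184.4] rot [-3.109 -0.007  1.472] t 8.2
[-13.21139056   0.33713592   5.30109104]
0 [ 90. 354.] [504. 567.]
20 [ 98. 324.] [514. 533.]
40 [106. 294.] [525. 498.]
60 [113. 264.] [535. 463.]
80 [121. 233.] [546. 428.]
100 [129. 203.] [557. 393.]
120 [137. 172.] [567. 357.]
140 [145. 141.] [578. 322.]
```

View pics/p10.png

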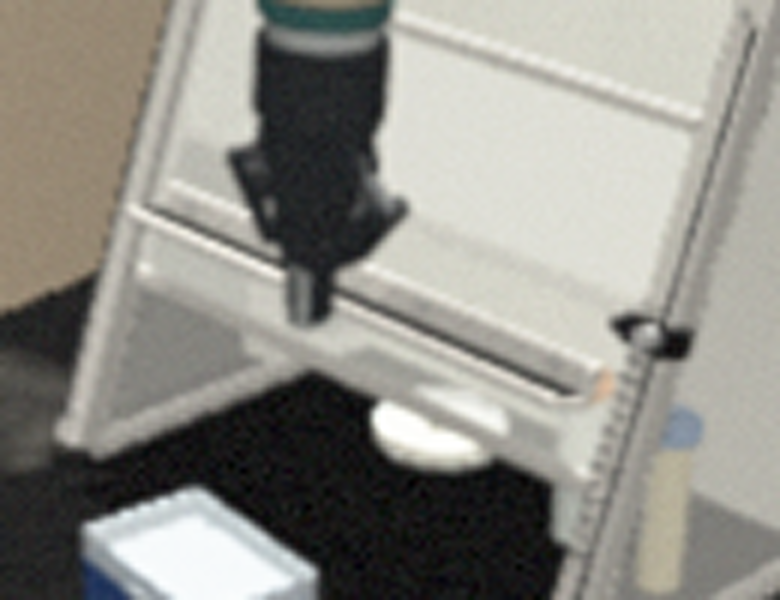

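send_rows(commands=[[0,0,4,-5,0],[0,0,7,-12,0],[0,0,10,-20,0],[0,0,12,-26,0],[0,0,13,-30,0]])

```text
clock: 8.7
eef_pos: [629.9, 88.1, 213.5]
tool_rot: [-3.101, -0.007, 1.472]
force: [-9.4, 1.3, -0.3]
width: 0.2
```

```bash
cat >> look.py <<'E'
cv2.imwrite('pics/%s_z.png'%sys.argv[1],cv2.resize(a[165:213,280:344],None,fx=12.5,fy=12.5,interpolation=cv2.INTER_CUBIC))
b=ctrl.get_image('top')[:,:,::-1]
cv2.imwrite('pics/%s_t.png'%sys.argv[1],cv2.resize(b[130:205,200:330],None,fx=6.154,fy=6.154,interpolation=cv2.INTER_CUBIC))
for t in range(100,160,10):
    s=np.array([np.sin(.349),0,np.cos(.349)])*t
    print(t,((proj('scene',w(WS,np.array((-6,-175,88))+s))-[280,165]+.5)*12.5).round(),[((proj('top',w(WS,np.array((-8,y,92))+s))-[200,130]+.5)*6.154).round() for y in (175,-175)])
E
python3 look.py p11
```

```text
shift [ -0.7 -40.7 127.9] turn -0.1 from [630.2  88.1 214.2] rot [-3.102 -0.007  1.472] t 8.75
[-11.33040712   1.14983746   4.5035906 ]
0 [ 90. 354.] [504. 567.]
20 [ 98. 324.] [514. 533.]
40 [106. 294.] [525. 498.]
60 [113. 264.] [535. 463.]
80 [121. 233.] [546. 428.]
100 [129. 203.] [557. 393.]
120 [137. 172.] [567. 357.]
140 [145. 141.] [578. 322.]
100 [289. 392.] [array([ 64., 222.]), array([674., 264.])]
110 [300. 356.] [array([ 62., 214.]), array([676., 255.])]
120 [311. 319.] [array([ 61., 206.]), array([678., 247.])]
130 [322. 281.] [array([ 59., 197.]), array([680., 239.])]
140 [334. 244.] [array([ 57., 188.]), array([682., 230.])]
150 [345. 207.] [array([ 56., 180.]), array([684., 222.])]
```

View pics/p11.png

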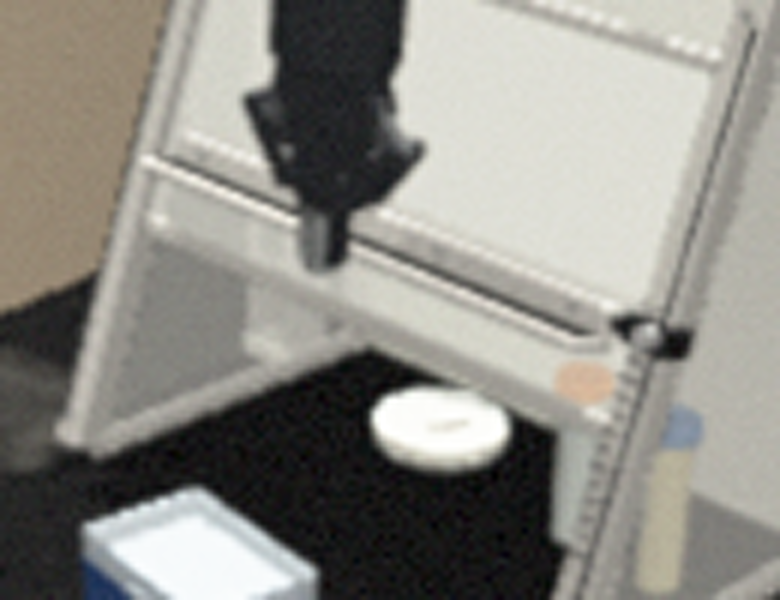

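View pics/p11_z.png

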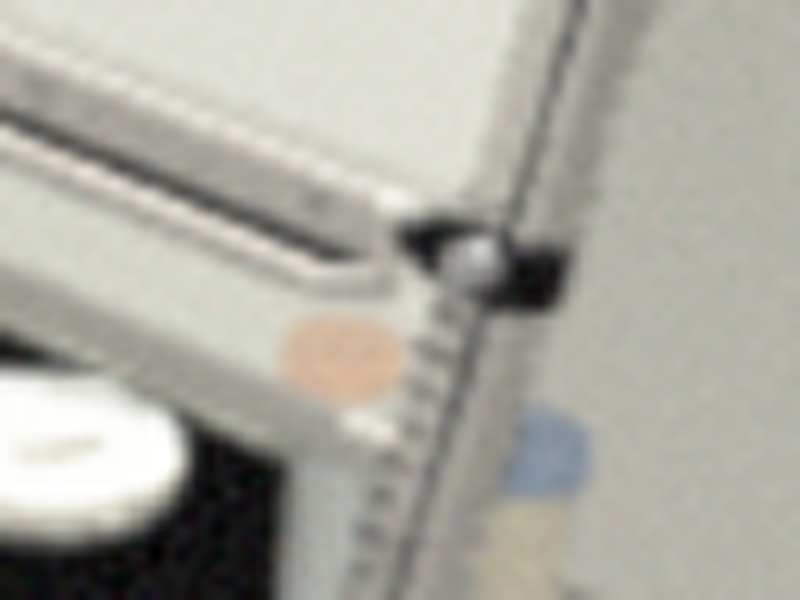

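View pics/p11_t.png

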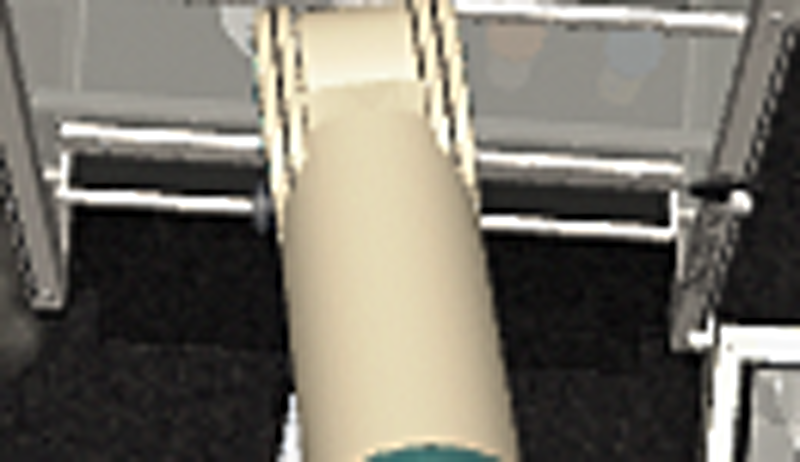

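send_rows(commands=[[0,0,3,-2,0],[0,0,5,-6,0],[0,0,6,-10,0],[0,0,6,-11,0],[0,0,6,-11,0]])

```text
clock: 9.3
eef_pos: [634.0, 87.7, 224.8]
tool_rot: [-3.096, -0.007, 1.472]
force: [-8.0, 0.7, 3.1]
width: -0.2
```

```bash
python3 look.py p12|tail -6; python3 -c "
from h import *;print(ctrl.read_state()['eef_pos'],ctrl.read_state()['force'])"
```

```text
100 [289. 392.] [array([ 64., 222.]), array([674., 264.])]
110 [300. 356.] [array([ 62., 214.]), array([676., 255.])]
120 [311. 319.] [array([ 61., 206.]), array([678., 247.])]
130 [322. 281.] [array([ 59., 197.]), array([680., 239.])]
140 [334. 244.] [array([ 57., 188.]), array([682., 230.])]
150 [345. 207.] [array([ 56., 180.]), array([684., 222.])]
[633.97904069  87.76394048 224.80171408] [-7.67066223  0.88623551  2.18518189]
```

View pics/p12_z.png

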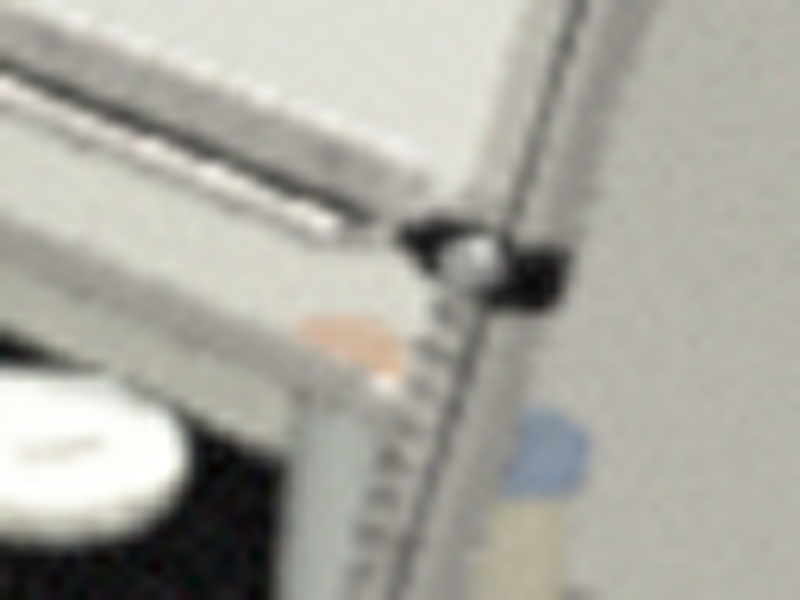

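View pics/p12_t.png

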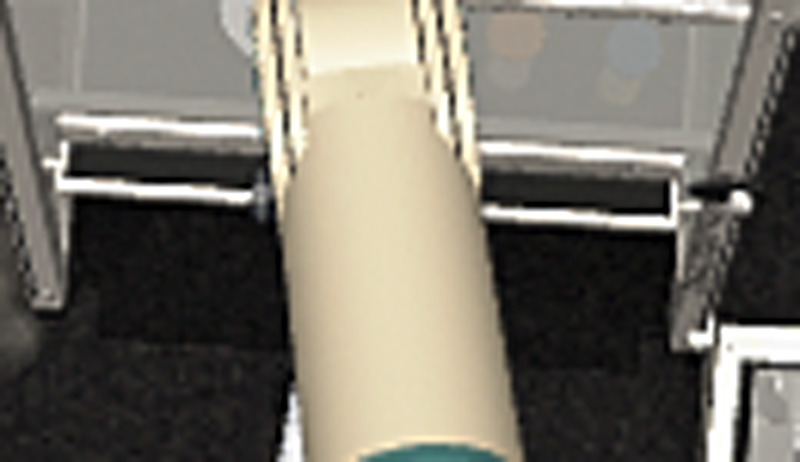

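send_rows(commands=[[0,0,2,-1,0],[0,0,2,-2,0],[0,0,2,-2,0]])

```text
clock: 9.7
eef_pos: [634.5, 87.7, 226.6]
tool_rot: [-3.092, -0.006, 1.472]
force: [-5.8, 0.1, 0.3]
width: 0.1
```

send_rows(commands=[[0,0,-10,0,0],[0,0,-30,0,0],[0,0,-70,0,0],[0,0,-110,0,0],[0,0,-150,0,0]])

```text
clock: 10.2
eef_pos: [485.7, 102.3, 234.8]
tool_rot: [-3.096, -0.007, 1.472]
force: [-0.6, 0.1, 0.2]
width: 0.1
```

```bash
python3 look.py p13; python3 -c "
from h import *
import cv2;cv2.imwrite('pics/p13_s.png',ctrl.get_image('scene')[:,:,::-1])"
```

```text
shift [ -0.3 116.3 140. ] turn 0.0 from [477.  102.7 234.4] rot [-3.085 -0.006  1.474] t 10.25
[-8.52623002 -0.41839587 -1.30000275]
0 [ 90. 354.] [504. 567.]
20 [ 98. 324.] [514. 533.]
40 [106. 294.] [525. 498.]
60 [113. 264.] [535. 463.]
80 [121. 233.] [546. 428.]
100 [129. 203.] [557. 393.]
120 [137. 172.] [567. 357.]
140 [145. 141.] [578. 322.]
100 [289. 392.] [array([ 64., 222.]), array([674., 264.])]
110 [300. 356.] [array([ 62., 214.]), array([676., 255.])]
120 [311. 319.] [array([ 61., 206.]), array([678., 247.])]
130 [322. 281.] [array([ 59., 197.]), array([680., 239.])]
140 [334. 244.] [array([ 57., 188.]), array([682., 230.])]
150 [345. 207.] [array([ 56., 180.]), array([684., 222.])]
```

View pics/p13_z.png

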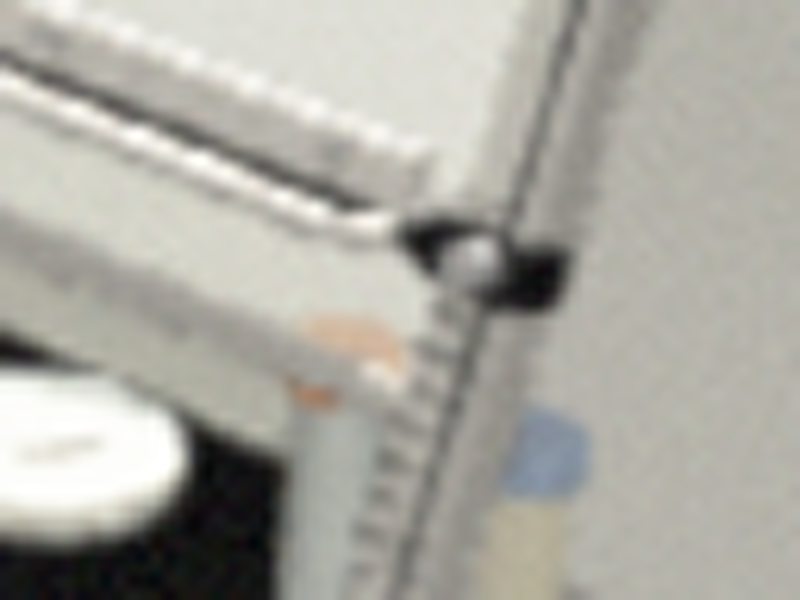

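View pics/p13_t.png

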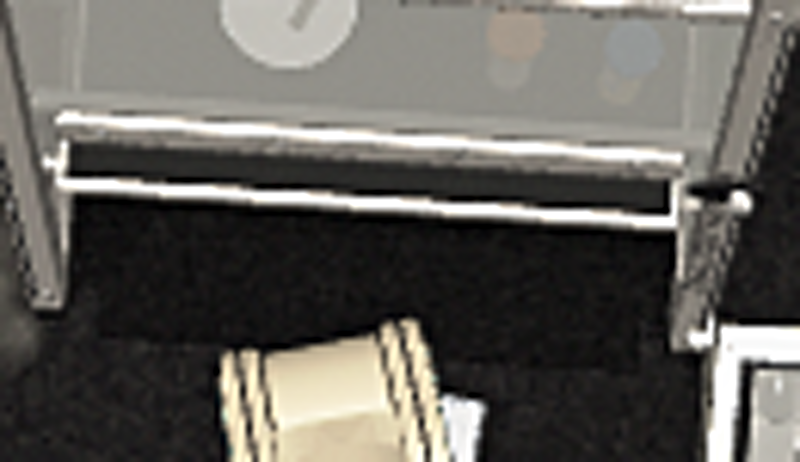

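View pics/p13.png

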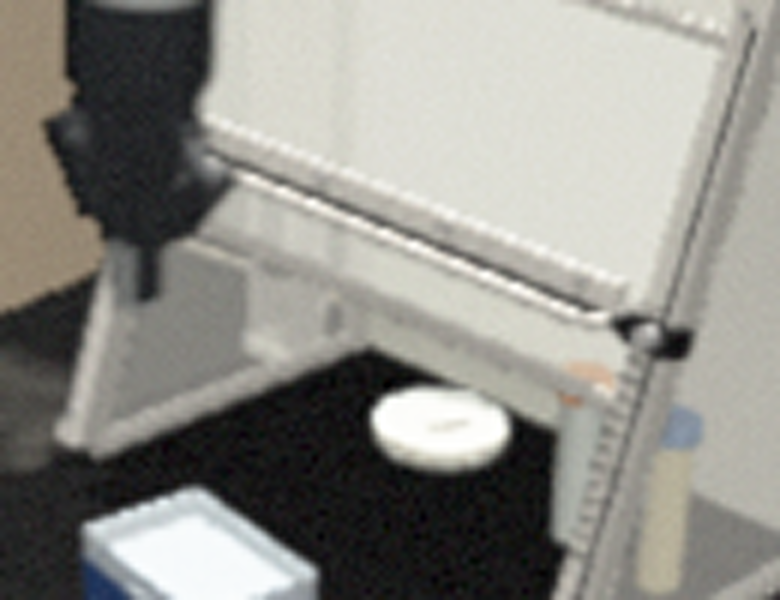

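Run:
```python
from h import *
def ray(n,px,z):
    f=lambda p:proj(n,[p[0],p[1],z])-px
    return least_squares(f,[550,50]).x
def inws(p):
    c,s=np.cos(WS[2]),np.sin(WS[2]);d=p-WS[:2];return np.array([c*d[0]+s*d[1],-s*d[0]+c*d[1]]).round()
for n,px,z in [("dish",ta(230,240),15),("dish near",ta(230,273),5),("tubeA",ta(341,255),114),("tubeB",ta(398,263),114),("brown far",ta(408,528),62),("brown R",ta(460,557),62),("pip tip",ta(160,492),10),("spray",(155,213),150)]:
    p=ray("top",px,z);print(n,p.round(),inws(p))
p=ray("scene",(283,202),5);print("dish near scene",inws(p))
bx=np.array([519.28,86.13,-.21])
for q in [(-38,59,0),(-38,-59,0),(42,59,0),(42,-59,0),(0,0,0)]: print(inws(w(bx,q)[:2]))
to(w(WS,(-165,-15,150)),WS[2]+np.pi/2)
```

```text
dish [816. 137.] [203.  67.]
dish near [773. 139.] [161.  64.]
tubeA [769.  -4.] [171. -78.]
tubeB [757. -74.] [ 166. -150.]
brown far [429. -79.] [-160. -186.]
brown R [ 391. -143.] [-192. -254.]
pip tip [485. 237.] [-135.  134.]
spray [490. 467.] [-153.  363.]
dish near scene [200.  61.]
[-118.   50.]
[-131.  -67.]
[-38.  41.]
[-51. -76.]
[-86. -13.]
shift [-15.7 -38.4  86.9] turn 0.0 from [484.7 102.7 235.1] rot [-3.094 -0.007  1.474] t 10.35
```

send_rows(commands=[[85,-5,-20,20,0],[85,-10,-36,50,0],[85,-10,-42,95,0],[85,-10,-44,130,0],[85,-10,-46,160,0]])

```text
clock: 10.85
eef_pos: [433.1, 99.0, 76.0]
tool_rot: [-3.098, -0.008, 1.473]
force: [0.2, 0.6, -0.1]
width: 72.3
```

Run:
```python
from h import *
import cv2
to(w(WS,(-165,-9,30)),WS[2]+np.pi/2)
a=ctrl.get_image('scene')[:,:,::-1]
cv2.imwrite('pics/p14.png',cv2.resize(a[170:300,160:330],None,fx=4.6,fy=4.6,interpolation=cv2.INTER_CUBIC))
```

```text
shift [-0.8 10.5 45.6] turn -0.0 from [433.1  99.   76. ] rot [-3.098 -0.008  1.473] t 10.85
```

View pics/p14.png

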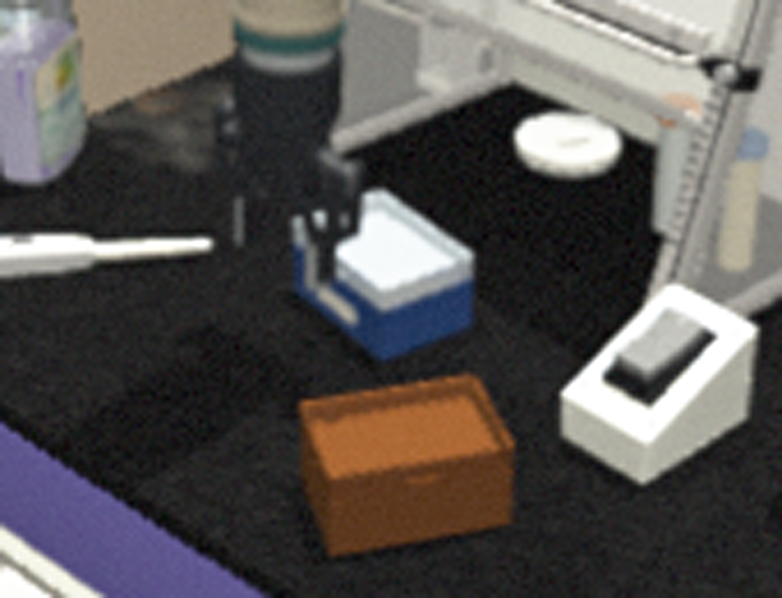

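Fingers are behind the near face with the box untouched; descend and push.

send_rows(commands=[[85,-1,0,15,0],[85,-1,0,30,0],[85,-1,0,42,0],[85,-1,3,45,0],[85,-1,8,45,0]])

```text
clock: 11.4
eef_pos: [438.0, 97.3, 27.3]
tool_rot: [-3.093, -0.006, 1.473]
force: [-0.2, 0.5, 0.0]
width: 85.0
```

send_rows(commands=[[85,0,6,0,0],[85,0,14,0,0],[85,0,22,0,0],[85,0,30,0,0],[85,0,38,0,0]])

```text
clock: 11.9
eef_pos: [475.9, 93.2, 25.5]
tool_rot: [-3.092, -0.005, 1.472]
force: [-1.4, -0.6, 0.3]
width: 84.8
```

```bash
cat > lb.py <<'E'
from h import *
import cv2,sys
to(w(WS,(-30,-9,30)),WS[2]+np.pi/2)
a=ctrl.get_image('scene')[:,:,::-1]
cv2.imwrite('pics/%s.png'%sys.argv[1],cv2.resize(a[170:270,200:330],None,fx=6,fy=6,interpolation=cv2.INTER_CUBIC))
E
python3 lb.py p15
```

```text
shift [  1.4 100.   -9.5] turn -0.1 from [475.9  93.2  25.5] rot [-3.092 -0.005  1.472] t 11.9
```

View pics/p15.png

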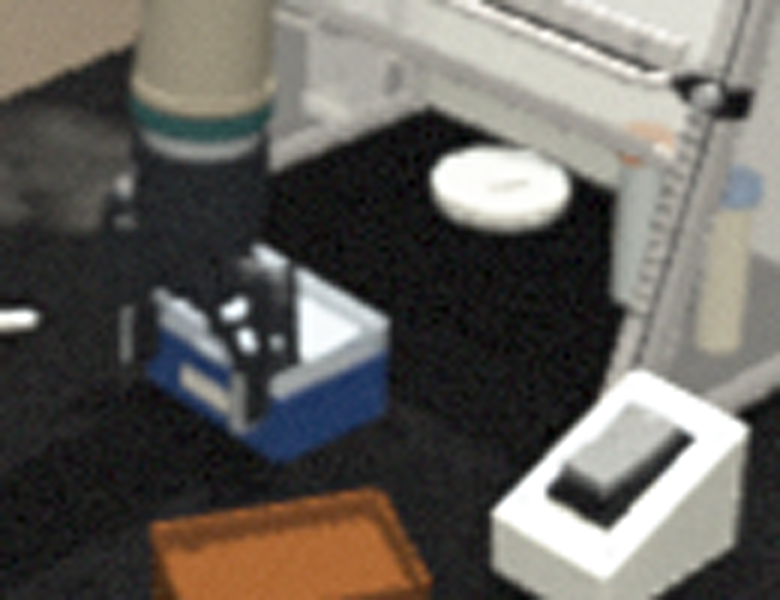

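send_rows(commands=[[85,0,9,-1,0],[85,0,19,-2,0],[85,0,29,-3,0],[85,0,39,-4,0],[85,0,48,-4,0]])

```text
clock: 12.45
eef_pos: [527.0, 88.3, 27.4]
tool_rot: [-3.096, -0.006, 1.472]
force: [-1.9, 0.4, -0.2]
width: 85.0
```

send_rows(commands=[[85,0,9,-1,0],[85,0,18,-2,0],[85,0,27,-2,0],[85,0,36,-3,0],[85,0,44,-3,0]])

```text
clock: 12.95
eef_pos: [571.7, 83.8, 28.4]
tool_rot: [-3.096, -0.006, 1.472]
force: [-1.9, 0.7, -0.6]
width: 84.9
```

```bash
python3 lb.py p16
```

```text
shift [ 1.3  3.9 -1.8] turn -0.1 from [571.7  83.8  28.4] rot [-3.096 -0.006  1.472] t 12.95
```

View pics/p16.png

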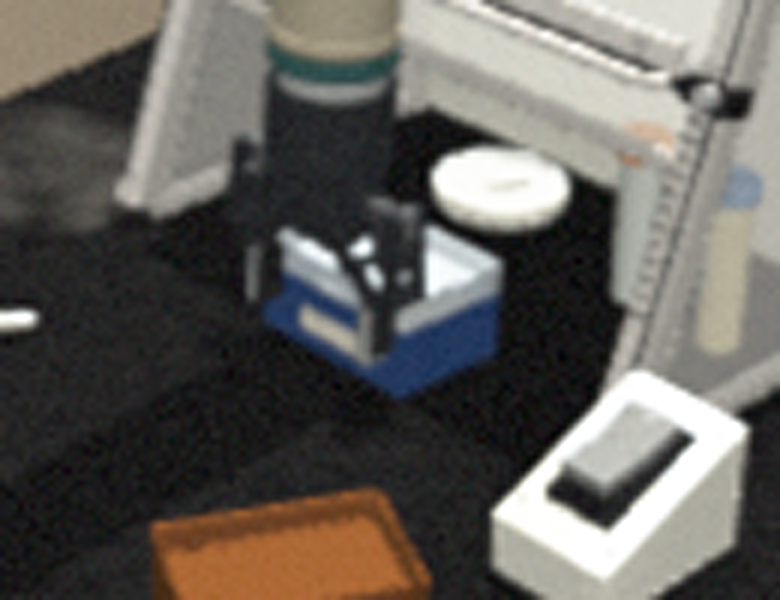

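```bash
python3 -c "
from h import *;print(ctrl.read_state()['qpos'].round(3))"
```

```text
[-0.268  0.857  0.136  1.826 -0.245  0.517  1.512]
```

send_rows(commands=[[85,0,-15,0,0],[85,0,-35,0,0],[85,0,-55,-4,0],[85,0,-75,-8,0],[85,0,-95,-12,0]])

```text
clock: 13.5
eef_pos: [479.8, 92.9, 44.8]
tool_rot: [-3.1, -0.006, 1.471]
force: [0.4, -0.3, 0.5]
width: 85.1
```

```bash
python3 lb.py p17;python3 - <<'E'
from h import *
import cv2
b=ctrl.get_image('top')[:,:,::-1]
cv2.imwrite('pics/p17_t.png',cv2.resize(b[140:230,200:330],None,fx=6.154,fy=6.154,interpolation=cv2.INTER_CUBIC))
E
```

```text
shift [ 1.2 97.  10.8] turn -0.1 from [479.8  92.9  44.8] rot [-3.1   -0.006  1.471] t 13.5
```

View pics/p17.png

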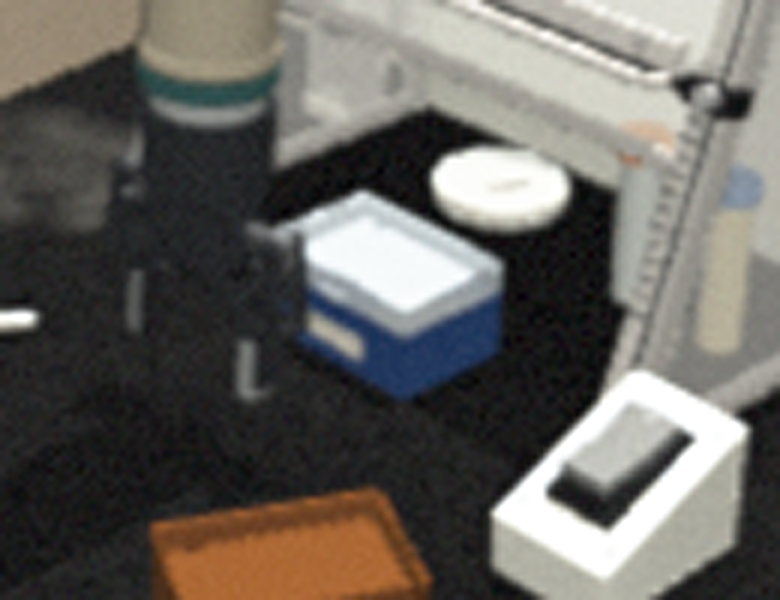

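View pics/p17_t.png

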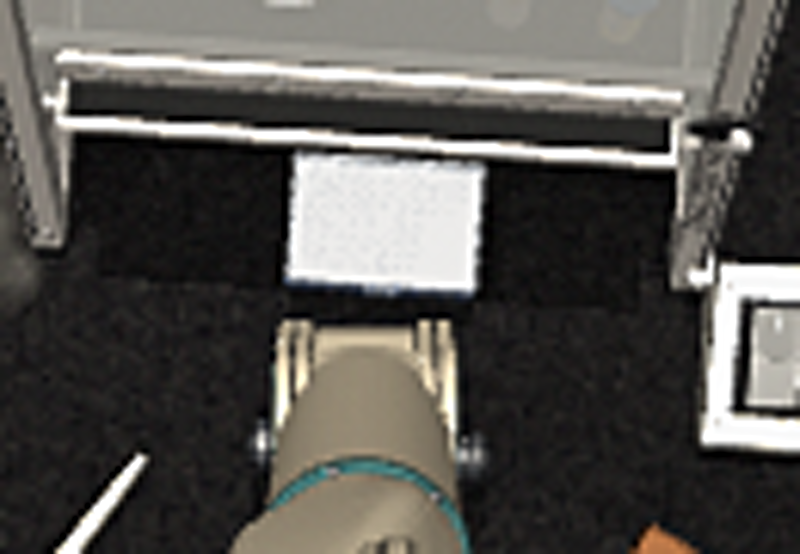

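Run:
```python
from h import *
lbc=lambda u,v:crop(u,v,6,200,170)
ob=[("top",c4(*q),p) for q,p in [((297,152),(42,59,62)),((487,165),(42,-59,62)),((477,292),(-38,-59,62)),((287,280),(-38,59,62))]]
ob+=[("scene",lbc(*q),p) for q,p in [((405,398),(-38,-59,0)),((500,350),(42,-59,0)),((503,268),(42,-59,62)),((402,333),(-38,-59,62)),((370,190),(42,59,62))]]
bx,r=fit(ob,[600,80,-.1]);print(bx,r.round(1).tolist())
c,s=np.cos(WS[2]),np.sin(WS[2])
for q in [(-38,59,0),(-38,-59,0),(0,0,0)]:
    d=w(bx,q)[:2]-WS[:2];print(c*d[0]+s*d[1],-s*d[0]+c*d[1])
to(w(WS,(-130,-11,45)),WS[2])
```

```text
[ 6.22214172e+02  7.80813395e+01 -1.11319048e-01] [[0.3, -0.3], [0.1, 0.1], [0.1, 0.2], [0.1, -0.3], [-0.4, 0.5], [-0.2, 0.5], [0.0, -0.8], [0.6, -4.0], [-0.7, 0.4]]
-20.412688403474938 48.480714600116286
-22.04328417873482 -69.50801857986878
16.768385410924186 -11.038759103942999
shift [-1.  -1.2  0. ] turn 89.9 from [477.5  93.2  45. ] rot [-3.096 -0.006  1.472] t 13.6
```

send_rows(commands=[[85,0,0,0,8.5],[85,0,0,0,17],[85,0,0,0,25.5],[85,0,0,0,34],[85,0,0,0,42]])

```text
clock: 14.1
eef_pos: [479.7, 93.2, 45.0]
tool_rot: [-3.106, 0.024, 0.734]
force: [-1.1, 0.7, 0.1]
width: 85.0
```

send_rows(commands=[[85,0,0,0,8.5],[85,0,0,0,17],[85,0,0,0,25.5],[85,0,0,0,34],[85,0,0,0,42]])

```text
clock: 14.6
eef_pos: [481.8, 93.1, 45.0]
tool_rot: [-3.132, 0.039, -0.005]
force: [-0.0, 0.8, 0.3]
width: 85.0
```

Run:
```python
from h import *
to(w(WS,(-95,-11,30)),WS[2])
```

```text
shift [29.7  4.1 13.8] turn 5.3 from [481.8  93.1  45. ] rot [-3.132  0.039 -0.005] t 14.6
```

send_rows(commands=[[85,5,2,5,2],[85,12,4,10,4],[85,20,4,13,5.3],[85,27,4,14,5.3],[85,31,4,14,5.3]])

```text
clock: 15.1
eef_pos: [513.4, 88.9, 29.4]
tool_rot: [-3.135, 0.039, -0.096]
force: [-0.7, -0.2, -0.6]
width: 85.2
```

```bash
python3 lb.py p18
python3 - <<'E'
from h import *
to(w(WS,(-42,-11,30)),WS[2])
E
```

```text
shift [62.5 -1.8 -3. ] turn -89.9 from [513.4  88.9  29.4] rot [-3.135  0.039 -0.096] t 15.1
shift [50.1  0.2 -2.3] turn 0.1 from [513.9  88.9  29.6] rot [-3.135  0.038 -0.096] t 15.15
```

View pics/p18.png

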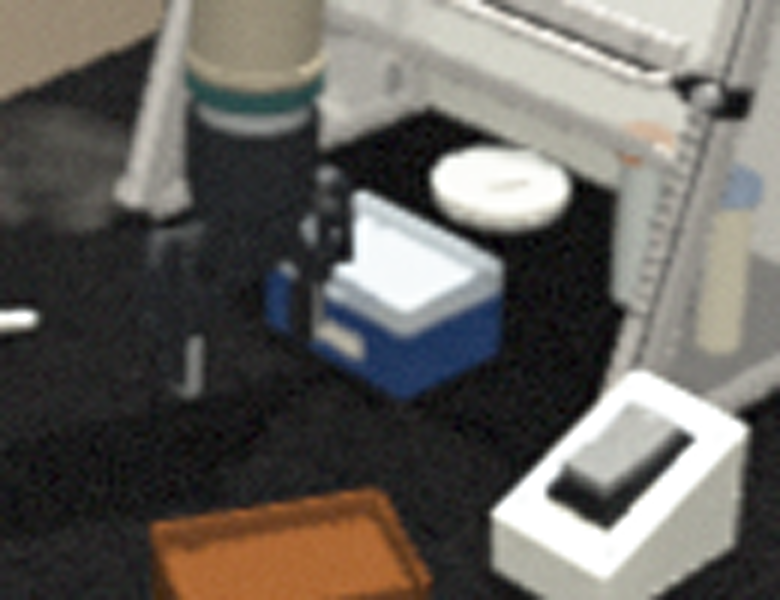

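send_rows(commands=[[85,6,0,0,0],[85,12,0,-1,0],[85,18,0,-1,0],[85,23,0,-1,0],[85,28,0,-1,0]])

```text
clock: 15.65
eef_pos: [540.8, 86.4, 29.7]
tool_rot: [-3.135, 0.041, -0.096]
force: [-5.0, 0.5, 4.7]
width: 85.0
```

```bash
python3 lb.py p19
python3 - <<'E'
from h import *
to(w(WS,(-42,-11,30)),WS[2])
E
```

```text
shift [35.1 -1.7 -1.8] turn -89.9 from [540.8  86.4  29.7] rot [-3.135  0.041 -0.096] t 15.65
shift [21.6  0.2 -1.1] turn 0.1 from [542.2  86.2  29.7] rot [-3.135  0.038 -0.096] t 15.7
```

View pics/p19.png

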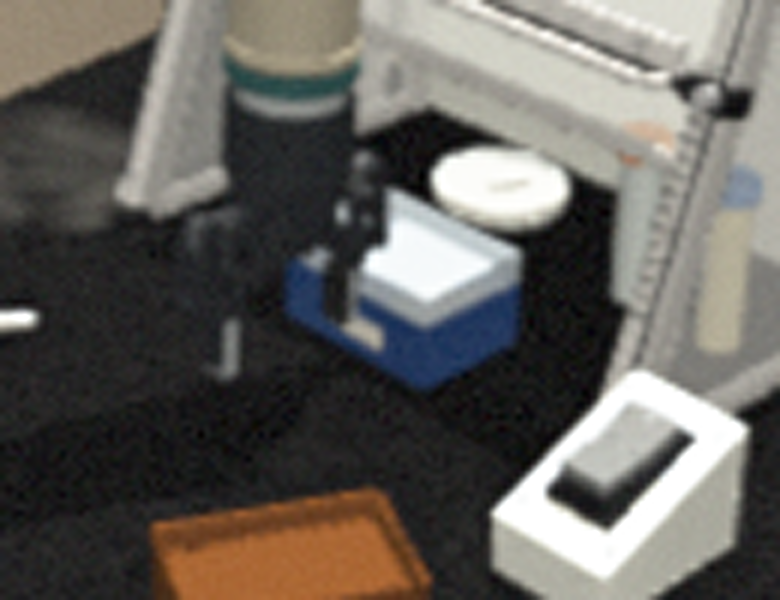

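send_rows(commands=[[85,6,0,0,0],[85,12,0,-1,0],[85,18,0,-1,0],[85,24,0,-2,0],[85,27,0,-2,0]])

```text
clock: 16.2
eef_pos: [570.2, 83.4, 30.6]
tool_rot: [-3.136, 0.037, -0.096]
force: [-1.7, -0.0, -0.4]
width: 85.3
```

```bash
python3 lb.py p20
python3 - <<'E'
from h import *
to(w(WS,(-42,-11,30)),WS[2])
E
```

```text
shift [ 5.5 -1.8  0.4] turn -89.9 from [570.2  83.4  30.6] rot [-3.136  0.037 -0.096] t 16.2
shift [-6.8  0.2  0.9] turn 0.1 from [570.5  83.3  30.6] rot [-3.136  0.037 -0.096] t 16.25
```

View pics/p20.png

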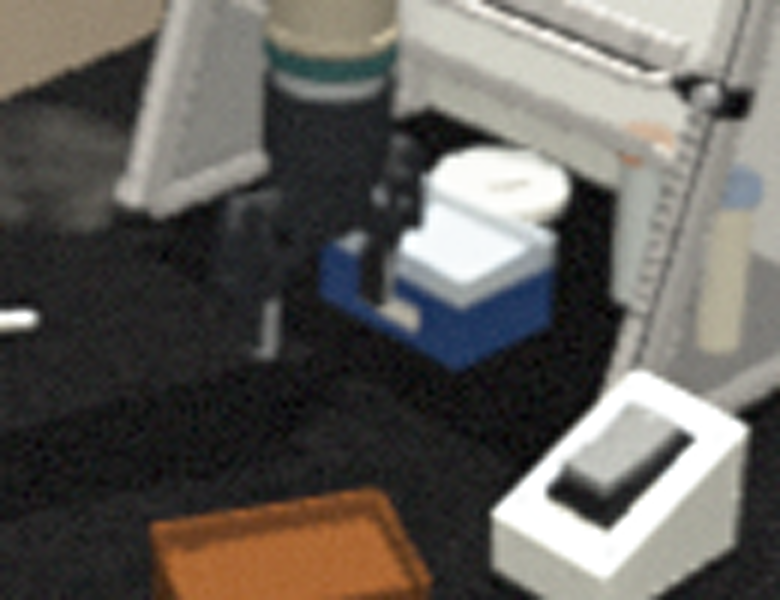

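Run:
```python
from h import *
for x in (0,5,10,15,20):
    print(x,[((proj('scene',w(WS,(x,y,0)))-[200,170]+.5)*6).round() for y in (-69.5,48.5)])
```

```text
0 [array([430., 388.]), array([294., 311.])]
5 [array([436., 385.]), array([300., 309.])]
10 [array([442., 382.]), array([306., 306.])]
15 [array([448., 379.]), array([312., 303.])]
20 [array([454., 376.]), array([318., 300.])]
```

send_rows(commands=[[85,-10,0,0,0],[85,-30,0,0,0],[85,-60,0,0,0],[85,-90,0,-5,0],[85,-110,0,-20,0]])

```text
clock: 16.75
eef_pos: [457.9, 93.8, 54.3]
tool_rot: [-3.136, 0.041, -0.096]
force: [0.0, 0.9, 1.0]
width: 85.0
```

send_rows(commands=[[85,0,0,-30,0],[85,0,0,-70,0],[85,0,-40,-110,0],[85,0,-85,-130,0],[85,0,-130,-130,0]])

```text
clock: 17.25
eef_pos: [477.3, 222.8, 188.4]
tool_rot: [-3.133, 0.035, -0.099]
force: [1.3, -0.5, -0.6]
width: 84.9
```

send_rows(commands=[[85,0,0,0,0],[85,0,0,0,0],[85,0,0,0,0]])

```text
clock: 17.55
eef_pos: [476.7, 221.6, 188.2]
tool_rot: [-3.134, 0.036, -0.1]
force: [-0.4, 0.2, -0.2]
width: 84.8
```

Run:
```python
from h import *
import cv2
a=ctrl.get_image('scene')[:,:,::-1];b=ctrl.get_image('top')[:,:,::-1]
cv2.imwrite('pics/f_s.png',cv2.resize(a[150:270,180:340],None,fx=5,fy=5,interpolation=cv2.INTER_CUBIC))
cv2.imwrite('pics/f_z.png',cv2.resize(a[165:213,280:344],None,fx=12.5,fy=12.5,interpolation=cv2.INTER_CUBIC))
cv2.imwrite('pics/f_t.png',cv2.resize(b[110:230,180:340],None,fx=5,fy=5,interpolation=cv2.INTER_CUBIC))
for z,n in((62,'top'),):
  for x in (0,10,20): print(x,[((proj('top',w(WS,(x,y,62)))-[180,110]+.5)*5).round() for y in (-69.5,48.5)])
```

```text
0 [array([490., 360.]), array([336., 350.])]
10 [array([491., 347.]), array([337., 337.])]
20 [array([492., 334.]), array([338., 324.])]
```

View pics/f_s.png

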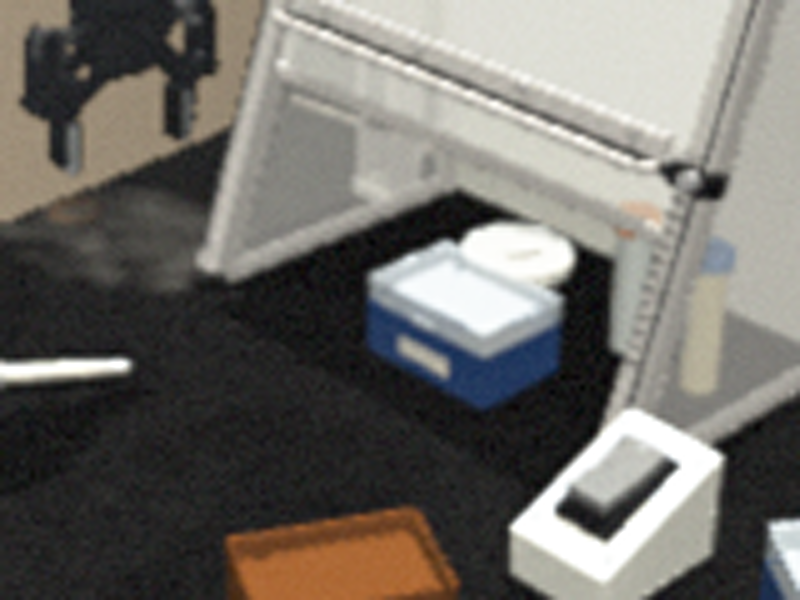

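View pics/f_t.png

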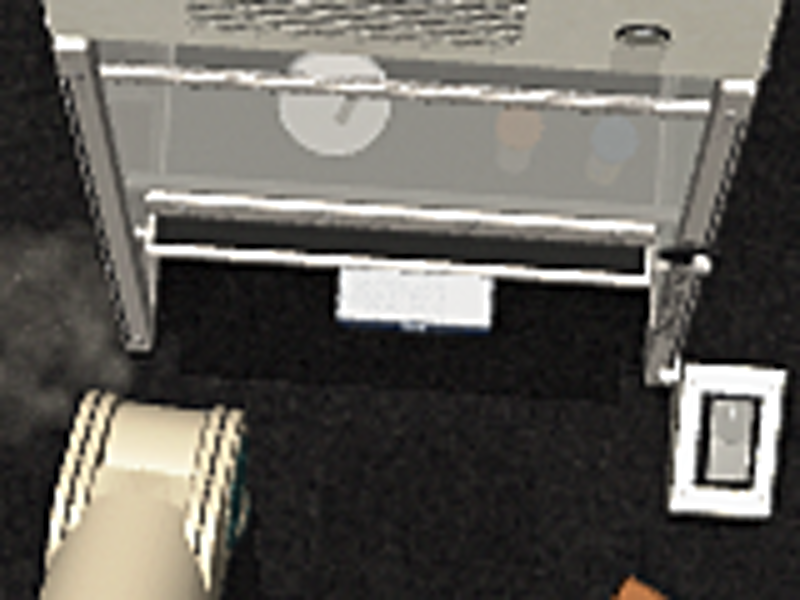

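View pics/f_z.png

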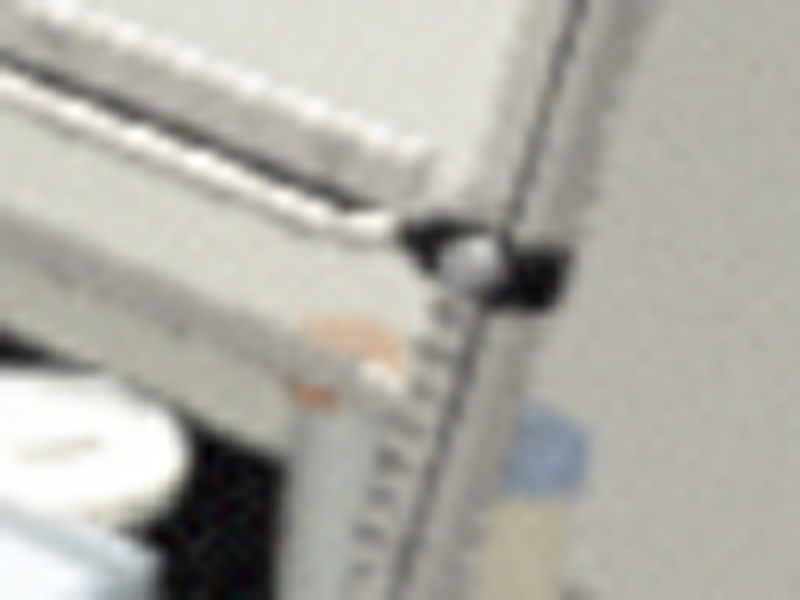

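Run:
```python
from h import *
ft=lambda u,v:crop(u,v,5,180,110); fs=lambda u,v:crop(u,v,5,180,150); fz=lambda u,v:crop(u,v,12.5,280,165)
S=np.array([np.sin(.349),0,np.cos(.349)])
b=[("top",c4(80,240),175),("top",c4(652,272),-175),("scene",c3(70,124),175),("scene",c3(532,360),-175)]
a=[("top",ft(150,252),175),("top",ft(650,280),-175),("scene",fs(277,13),175),("scene",fz(340,218),-175)]
f=lambda p:np.concatenate([ (proj(n,w(WS,(p[0],y,p[1])))-q) for n,q,y in b]+[(proj(n,w(WS,np.array((p[0],y,p[1]))+S*p[2]))-q) for n,q,y in a])
g=lambda p:f(p)
r=least_squares(g,[-8,92,140]);print(r.x,r.fun.round(2))
for n in("top","scene"):
  h=lambda p:np.concatenate([(proj(m,w(WS,np.array((r.x[0],y,r.x[1]))+S*p[0]))-q)[1:] for m,q,y in a if m==n]); 
  h0=lambda p:np.concatenate([(proj(m,w(WS,np.array((r.x[0],y,r.x[1]))+S*p[0]))-q)[1:] for m,q,y in b if m==n]); 
  print(n,least_squares(h,[140]).x-least_squares(h0,[0]).x)
```

```text
[ -5.58589887  92.33546606 141.99023325] [-0.04 -0.88  0.33  0.24 -0.08  0.1  -0.41  0.07 -0.81 -0.88  0.84  0.37
 -0.67  0.02 -0.2   0.2 ]
top [142.8641985]
scene [142.07300765]
```

```bash
python3 -c "
from cell import ctrl
print(ctrl.finish_job())"
```

```text
the job is handed in; nothing more can be done
None
```

The workstation is ready and I handed the job in at about 17.7 s; it reported no verdict, so what follows rests on my own measurements.

- **Fan:** I pressed the far half of the rocker down twice with the closed fingertips. It held against a stop at up to 59 N. The picture gave only about 0.25 rad of turn (±0.05), right at the 0.25 limit, so I relied on the hard stop for "fully on".
- **Window:** I pushed it up with the fingertips against the nose of the grip rail. The tool stayed close to vertical, because the moves cannot tilt it the suggested 20 to 45 degrees. The last pictures put its travel at 142 to 143 mm (both cameras, relative to shut). I measured the pointer at about 144 mm, to within 2 mm, so the rail should be well inside the 9 mm limit.
- **Tip box:** I pushed it with the open fingers and squared it to the workstation. The last 40 mm or so went with one finger's outer side, to keep the wrist clear of the raised rail. Its near face ended about 20 mm behind the front line, and it stands flat near the middle.

In the last pictures the pointer, the tubes and the tip of the pipette looked to be where they started. The spray bottle was outside those pictures and I did not check it at the end, though the arm kept about 200 mm clear of it. The gripper was clear of everything, with the force reading near zero.

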